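# Clamp a conduit in the leaning bench clamp

### The job

Clamp the loose straight round steel conduit in the blue leaning clamp: lay it in the vee of the jaw, roughly centred, and let go of it; then screw the black knob down clockwise, regripping as often as needed, until the foot presses the conduit firmly. Let go of everything, and leave the other things on the bench where they are.

Things in the scene. Friction and masses are not known exactly. Their poses are not given: they have to be found in the camera images.
- conduit: The round steel conduit: straight galvanised tube, 25 mm diameter, 200 mm long, about 0.2 kg, short dark threads at both ends, loose, lying on the bench. Origin on its axis at mid length (12.5 mm above the bench at the start); its x axis runs along its length; both ends are alike.
- seat (a point): Where the conduit's axis lies when it rests in the clamp's vee: on the screw axis, about 114 mm above the bench. Axes: y = horizontal line of the vee, along which the conduit must lie; z = screw axis, up to the knob, leaning 0.52 rad from vertical towards the mouth; x = away from the open mouth, towards the spine (the mouth opens to -x and faces roughly to the robot).
- jaw: Blue steel C-frame of the clamp, fixed, axes as seat. In mm from the seat, along its axes: the vee is a 90 degree groove, y -40 to 40, its lips at x -14 and 14, 4 below the seat; the conduit passes over a lip when its axis is 9 or more above the seat. Spine from x = 34, y -20 to 20. Upper arm x -24 to 56, y -20 to 20, z 60 to 82. Origin 16 below the seat along z.
- clamp: The clamp's base, fixed to the bench: plate 150 x 130 mm, 12 mm high, and a blue block 50 mm wide under the vee. Its z is vertical, its -x is the side of the mouth, its y the line of the vee. Origin on the bench, below the vee's bottom line.
- knob_top (a point): Centre of the knob's top face. The knob: ribbed black plastic cylinder, 50 mm diameter, 36 mm high, to be gripped across its diameter at any angle. z here is the screw axis (upwards, leaning 0.52 rad). It sinks 14.5 mm per turn when screwed down; its underside is 34 mm above the upper arm at joint value 0, about 13 mm when tight. An 18 mm screw runs below it.
- knob (a joint): Knob angle, rad: 0 = fully up; grows when turned clockwise seen from above (screwing down); stop at 9.5. Starts between 0 and 1.4. The foot sinks 2.31 mm per rad: it touches a conduit in the vee at about 8.0; beyond that a spring in the foot presses, about 14 N per rad, so 8.8 or more is firmly clamped. Turning takes about 0.15 N m; the knob stays where it is left.
- trunking: Bystander: straight piece of rectangular galvanised trunking, open-topped U section 170 x 50 x 35 mm high, loose. Origin: centre of the underside, x along its length.
- elbow_box: Bystander: low round galvanised junction box 64 mm across, 30 mm high, with two 25 mm conduit stubs at right angles reaching 80 mm from its centre along its +x and +y, loose. Origin: centre of the underside.
- screwdriver: Bystander: red-handled screwdriver, 190 mm long, lying along its x axis, about 30 mm high, loose. Origin on the underside at about mid length.
- hammer: Bystander: wooden-handled hammer, 270 mm long, lying along its x axis, head at +x, less than 45 mm high, loose. Origin on the underside at about mid length.
- back_box: Bystander: open square steel wiring box 85 x 85 x 47 mm high, loose, close to one side of the clamp. Origin: centre of the underside.
- tub: Bystander: upright white screw-top tub, 68 mm across and 120 mm high, loose, close to the other side of the clamp. Origin: centre of the underside.
- tape: Bystander: black ring (reel), 96 mm across, 19 mm high, lying flat, loose. Origin: centre of the underside.
- foot: The clamp's foot: dark steel disc, 30 mm diameter, 10 mm thick, under the screw; origin: centre of its underside, z along the screw axis, upwards. It moves down with the knob and does not turn.
There are look-alikes about, which are no part of the job. What is shaped like the clamp but orange is not meant.

How it is judged:
By the outcome, as a careful person would: the job done as asked, in the order asked, and still so for the second after the job is handed in, with the robot touching nothing.
It also fails if it takes over 72 s, if anything falls off the work surface, if the arm or the gripper's body presses on something with over 40 N, if the wrist force passes 120 N, or if a joint passes its speed limit or range.

### The arm

A 7-joint arm with a two-finger parallel gripper is mounted at the origin on the work surface. World frame = base frame: x ahead of the robot, y to its left, z up, the work surface at z = 0. Lengths are in m, angles in rad, forces in N, time in s.
With the tool pointing down it reaches from about 0.4 to 0.85 m from the base axis. Payload 10.4 kg.
Tool frame: the origin (TCP) lies between the finger pads; the fingertips stand tcp_to_tips ahead of it and the grasp point (between the pads) lies 8 mm behind it (tcp_to_tips is the distance from the TCP to the fingertips, in m); z points along the fingers, y is the line along which they close (so a half turn about z gives the same grasp; the last joint's range is limited). The gripper opens to 85 mm and grips with 20 to 120 N. Pads are 22 mm wide; open, the fingers measure 114 mm over their backs; the gripper's body (76 mm by 85 mm) begins 54 mm behind the grasp point. The pads swing forward as they close: fully open they stand 13 mm farther back than shut.
Start: joints at [-1.166, 0.332, -0.065, 1.46, 0.022, 1.35, -0.088], TCP at [0.259, 0.569, 0.218] pointing down, gripper open.
Joint ranges: [-2.6, 2.6], [-0.5, 2.12], [-1.47, 1.34], [0.16, 2.42], [-1.27, 4.41], [0.06, 2.06], [-2.6, 2.6]. Speed limits (rad/s): [2.22, 2.22, 2.79, 2.79, 3.14, 3.14, 3.14].

### API

Orientations are given as a unit quaternion [x, y, z, w].
In Python, from workcell import * gives the robot as it stands.
- The arm moves only by the tool apply_moves, never from a script. Its argument "rows" is a list of rows, each an object of numbers: "x", "y", "z": the shift along the tool's x, y, z in mm; "ax", "ay", "az": the turn, a rotation vector about the tool's x, y, z in degrees; "gripper": the closure, from 0 (fully open) to 1 (shut). A call has 1 to 5 rows; each row shifts and turns the commanded pose from where the row before left it, along the tool's axes as they then stand; what a row does not reach is not made up. A row lasts 1/12 s, in which the tool goes at most 41.7 mm and 7.16 degrees, less where a joint would pass 70% of its speed; a pose out of reach is approached as far as the arm can. A call with a gripper value outside its range is refused whole. The fingers move at their own pace and stop on an object; "newtons" is the grip in N (left out, the last holds). Time passes only in rows, so rows that do not move let the fingers close. It gives the time, the measured TCP pose, the force, the opening and the grip force at its end, in the units of the state.
- get_obs(): the state, without advancing time (a new reading comes with each control period).
- camera(name): name is "scene" or "top"; returns a dict with "color" (384x512x3 uint8, red, green, blue), "fov_y" (degrees; the focal length in pixels is half the picture's height over the tangent of half this angle, whatever the lens; pixels are square), "cx", "cy" (the principal point, pixels), "rvec" (rotation vector, rad) and "tvec" (3), from world to camera coordinates, as OpenCV has them. Camera axes: x right, y down, z forward; pixel columns grow to the right and rows downward; lengths in m; the calibration is good to about 2 mm. A picture is of the moment at which its call begins. There is no depth.
- hand_in(): hands the job in; it is judged then, once.
The state is a dict: "clock": time; "joint_pos": joint angles; "joint_velocities": joint speeds; "tau": joint torques, N m; "position": TCP position; "ee_rot": TCP orientation; "ft_force": force on the tool from outside, world axes, zero at the start; "torque": the same for the moment, N m; "grip_width": opening from 0.0 (shut) to 1.0 (fully open); "grasp_force": force on a finger pad.
Only numpy, scipy, OpenCV 4.12 (cv2) and the standard library are available. Lean on these libraries where they do the work, as an engineer would, in place of code of your own. Each camera call takes 0.05 s, during which the arm holds its last target. There are 200 camera calls.

## Working session

There is one attempt and no reset: what is moved stays moved. The work goes in short steps, Python scripts to look and compute and a tool call to move; the robot and the scene stay as the last step left them, time stands still between calls to the robot, and variables do not carry over. Pictures are saved under pics/ and viewed, at most 12 in all, crops included, and the job is handed in when it is done.

Besides the shell and the picture viewer there is one more tool, called after "Request:" as a command line: name --argument value ..., lists and objects as JSON in quotes. apply_moves: Moves the arm, as the interface text tells. Its arguments: {"type":"object","properties":{"rows":{"type":"array","items":{"type":"object","properties":{"x":{"type":"number"},"y":{"type":"number"},"z":{"type":"number"},"ax":{"type":"number"},"ay":{"type":"number"},"az":{"type":"number"},"gripper":{"type":"number"}}}},"newtons":{"type":"number"}},"required":["rows"]}

```bash
mkdir -p pics; ls
cat > h.py <<'E'
from workcell import *
import numpy as np, cv2
from scipy.spatial.transform import Rotation as R
def cam(n):
    c=camera(n); c['color']=np.array(c['color']); f=192/np.tan(np.radians(c['fov_y'])/2)
    c['K']=np.array([[f,0,c['cx']],[0,f,c['cy']],[0,0,1]]); c['R']=cv2.Rodrigues(np.array(c['rvec'],float))[0]; c['t']=np.array(c['tvec'],float).ravel(); return c
def save(c,fn,crop=None,s=1.5):
    im=c['color'][:,:,::-1]
    if crop: im=im[crop[1]:crop[3],crop[0]:crop[2]]
    cv2.imwrite('pics/'+fn,cv2.resize(im,None,fx=s,fy=s,interpolation=cv2.INTER_CUBIC))
def ray(c,u,v):
    d=c['R'].T@np.linalg.inv(c['K'])@[u,v,1]; return -c['R'].T@c['t'],d/np.linalg.norm(d)
def onz(c,u,v,z):
    o,d=ray(c,u,v); return o+d*(z-o[2])/d[2]
def tri(c1,p1,c2,p2):
    o1,d1=ray(c1,*p1);o2,d2=ray(c2,*p2)
    s=np.linalg.lstsq(np.c_[d1,-d2],o2-o1,rcond=None)[0]; a=o1+s[0]*d1;b=o2+s[1]*d2
    return (a+b)/2,np.linalg.norm(a-b)
def proj(c,P):
    q=c['K']@(c['R']@np.asarray(P,float)+c['t']); return q[:2]/q[2]
E
python3 - <<'E'
from h import *
a=cam('scene');b=cam('top')
save(a,'s1.png');save(b,'t1.png')
import pickle;pickle.dump((a,b),open('c0.pkl','wb'))
for c in(a,b):print(-c['R'].T@c['t'],c['R'][2],c['fov_y'])
o=get_obs();print(o)
E
```

```text
pics
[1.30474554 0.02648696 1.39957815] [-0.55902353 -0.00983882 -0.82909341] 43.409330955898696
[ 0.30658718 -0.0059572   1.37480861] [ 1.19585121e-01 -2.68954127e-04 -9.92823915e-01] 48.155242230563786
{'clock': 0.1, 'joint_pos': array([-1.16554482,  0.33281839, -0.06468521,  1.46085808,  0.02158881,
        1.34988177, -0.08848467]), 'joint_velocities': array([ 7.15775604e-06, -2.14794510e-03,  4.30840333e-04, -8.76687400e-04,
        7.26867159e-04,  3.13145964e-04, -4.24028200e-04]), 'tau': array([ 8.81700580e-04, -6.26738262e+01,  4.88074974e-02, -3.92425954e+01,
        1.62147603e-02,  6.98536591e-03, -8.46680064e-05]), 'position': array([0.25918655, 0.56834244, 0.21748903]), 'ee_rot': array([ 2.12288897e-01,  9.77206744e-01, -6.25779522e-04, -1.10138236e-04]), 'ft_force': array([-0.55144205,  0.66144371,  1.35800167]), 'torque': array([-0.00779556,  0.01098028,  0.02029358]), 'grasp_force': 0.0, 'grip_width': 0.9986043338573621}
```

View pics/s1.png

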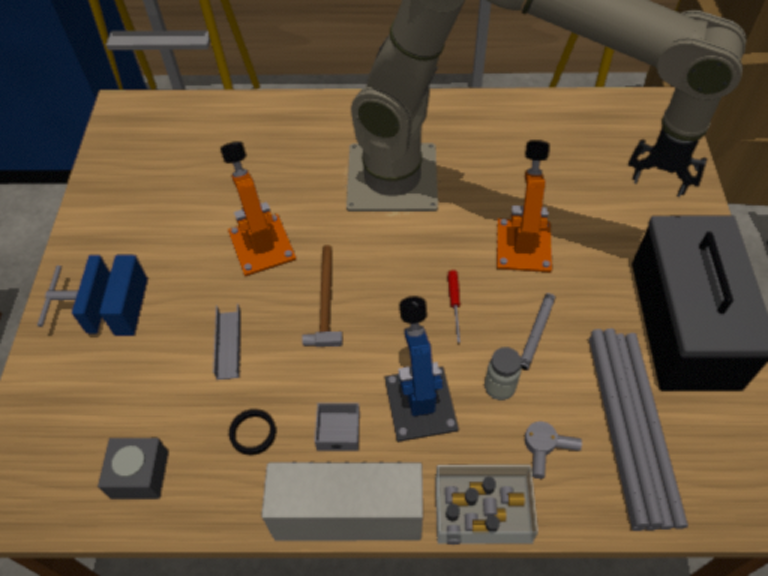

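View pics/t1.png

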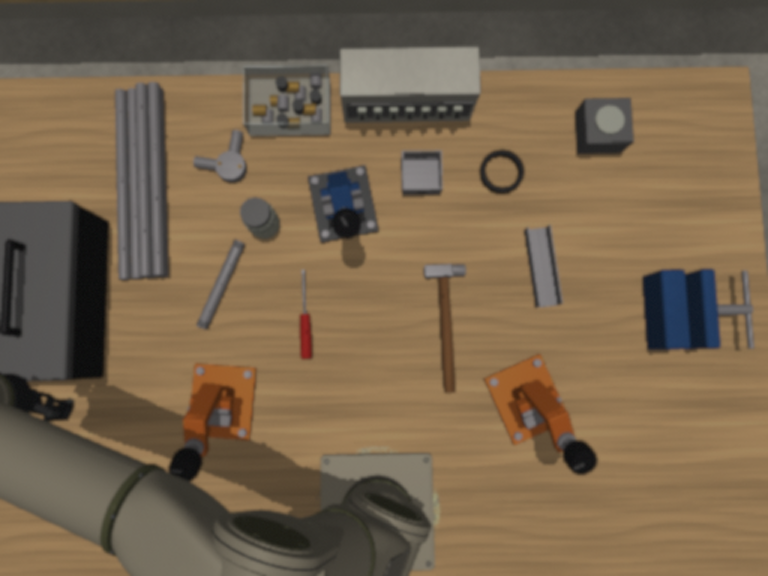

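The scene shows the blue clamp at (422,385), with its knob at (413,310). Candidates for the conduit in the scene view are the single tube at (538,330), the bundle of long tubes at (635,430), the elbow stubs at (560,443) and the trunking at (228,342). I choose the single tube, which is at (222,285) in the top view. The other clamps are orange, and the blue vice at (110,295) is not the clamp.

Run:
```python
from h import *
import pickle;a,b=pickle.load(open('c0.pkl','rb'))
# conduit in top: non-wood (low saturation) in ROI
def big(c,roi,f):
    hsv=cv2.cvtColor(np.ascontiguousarray(c['color']),cv2.COLOR_RGB2HSV); m=np.zeros(hsv.shape[:2],np.uint8)
    x0,y0,x1,y1=roi; m[y0:y1,x0:x1]=f(hsv[y0:y1,x0:x1])*255
    m=cv2.morphologyEx(m,cv2.MORPH_OPEN,np.ones((2,2)))
    cs=cv2.findContours(m,0,2)[0]; return max(cs,key=cv2.contourArea)
for c,roi in((b,(125,155,168,225)),(a,(343,190,375,250))):
    k=big(c,roi,lambda h:h[...,1]<70); r=cv2.minAreaRect(k);p=cv2.boxPoints(r)
    print('rect',r)
    d=[np.linalg.norm(p[i]-p[(i+1)%4]) for i in range(2)]
    i=0 if d[0]<d[1] else 1
    e=[(p[i]+p[(i+1)%4])/2,(p[(i+2)%4]+p[(i+3)%4])/2]
    w=[onz(c,*q,.0125) for q in e];print(w,np.linalg.norm(w[0]-w[1]),(w[0]+w[1])/2)
# knob
K=[]
for c,roi in((b,(215,130,245,162)),(a,(260,194,290,220))):
    k=big(c,roi,lambda h:h[...,2]<50); K.append(k); print(cv2.boundingRect(k),cv2.fitEllipse(k))
# plate: dark grey plate corners
for c,roi in((b,(200,105,258,168)),(a,(250,235,312,298))):
    k=big(c,roi,lambda h:(h[...,1]<110)); r=cv2.minAreaRect(k);print(r,[np.round(onz(c,*q,.012),3) for q in cv2.boxPoints(r)])
x=b['color'][100:170,195:265];y=a['color'][190:300,235:325]
x=x[:,:,::-1];y=y[:,:,::-1]
x=cv2.resize(x,(400,400),interpolation=2);y=cv2.resize(y,(327,400),interpolation=2)
z=b['color'][150:225,120:175,::-1]; z=cv2.resize(z,None,fx=400/75,fy=400/75)[:,:70*4]
cv2.imwrite('pics/k1.png',np.hstack([x,y]))
```

```text
rect ((147.66526794433594, 190.29937744140625), (7.842524528503418, 62.74020004272461), 24.227745056152344)
[array([0.56185898, 0.28163092, 0.0125    ]), array([0.37920502, 0.36154046, 0.0125    ])] 0.19936902179294794 [0.470532   0.32158569 0.0125    ]
rect ((355.46551513671875, 223.08621215820312), (11.698805809020996, 58.4940299987793), 21.801406860351562)
[array([0.37590425, 0.36284232, 0.0125    ]), array([0.58563892, 0.26905131, 0.0125    ])] 0.22975069898821007 [0.48077158 0.31594681 0.0125    ]
(220, 140, 24, 20) ((231.81268310546875, 149.2149658203125), (18.501432418823242, 22.112979888916016), 77.78877258300781)
(268, 199, 17, 18) ((276.0091247558594, 207.3000946044922), (17.277637481689453, 18.156856536865234), 87.97308349609375)
((226.91224670410156, 141.12989807128906), (57.35494613647461, 55.77142333984375), 79.04593658447266) [array([0.704, 0.174, 0.012]), array([ 0.736, -0.005,  0.012]), array([ 0.549, -0.037,  0.012]), array([0.518, 0.139, 0.012])]
((281.1153869628906, 267.07696533203125), (50.4018440246582, 42.16496276855469), 78.69007110595703) [array([ 0.571, -0.017,  0.012]), array([0.541, 0.117, 0.012]), array([0.714, 0.142, 0.012]), array([0.74 , 0.015, 0.012])]
```

View pics/k1.png

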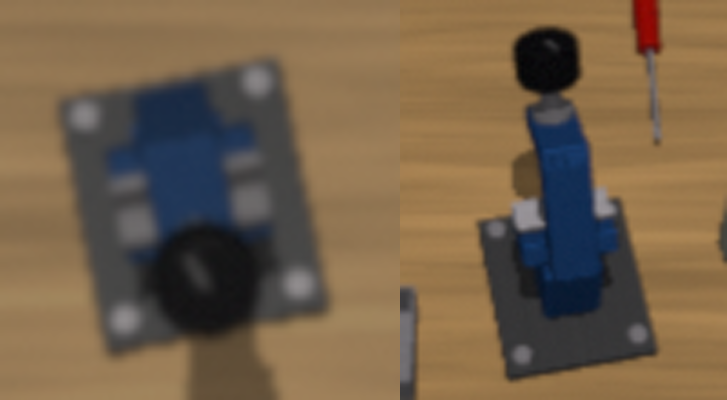

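The left crop (top view) shows the plate corners at (58,102), (278,60), (328,310) and (110,353), with the knob circle at (205,280). The right crop (scene view) has the corners at (478,222), (619,200), (657,352) and (508,379), with the knob at (547,60).

Run:
```python
from h import *
import pickle;a,b=pickle.load(open('c0.pkl','rb'))
ct=np.array([(58,102),(278,60),(328,310),(110,353)])/5.714+[195,100]
cs=(np.array([(657,352),(508,379),(478,222),(619,200)])-[400,0])/3.636+[235,190]
for c,p in((b,ct),(a,cs)):
    W=np.array([onz(c,*(q-.5+.5),.012) for q in p]); print(W.round(4).tolist(),W.mean(0)); print([np.linalg.norm(W[i]-W[(i+1)%4]).round(4) for i in range(4)])
    for i,j in((3,0),(2,1),(1,0),(2,3)):
        d=W[j]-W[i]; print(np.arctan2(d[1],d[0]).round(3),end=' ')
    print()
print(tri(b,(231.8,149.2),a,(276.0,207.3)))
print(tri(b,(205/5.714+195,280/5.714+100),a,(147/3.636+235,60/3.636+190)))
```

```text
[[0.7047, 0.1376, 0.012], [0.7273, 0.0118, 0.012], [0.5815, -0.0144, 0.012], [0.5589, 0.1088, 0.012]] [0.64306586 0.06093285 0.012     ]
[np.float64(0.1279), np.float64(0.1481), np.float64(0.1253), np.float64(0.1486)]
0.195 0.178 1.749 1.752 
[[0.7108, 0.1385, 0.012], [0.7348, 0.0127, 0.012], [0.5877, -0.0142, 0.012], [0.5661, 0.1112, 0.012]] [0.64985479 0.06205652 0.012     ]
[np.float64(0.1281), np.float64(0.1495), np.float64(0.1272), np.float64(0.1473)]
0.187 0.181 1.759 1.742 
(array([0.55427325, 0.0449201 , 0.2209373 ]), np.float64(0.0038546735194126937))
(array([0.55402989, 0.04524253, 0.22502165]), np.float64(0.00017263733212212224))
```

Run:
```python
from h import *
import workcell; print([n for n in dir(workcell) if n[0]!='_'], getattr(workcell,'tcp_to_tips',None))
import pickle;a,b=pickle.load(open('c0.pkl','rb'))
print('veebottom',onz(b,188/5.714+195,190/5.714+100,.0986))
yaw=.183;ex=np.array([np.cos(yaw),np.sin(yaw),0]);ey=np.array([-ex[1],ex[0],0]);ez=np.array([0,0,1.])
zs=-np.sin(.52)*ex+np.cos(.52)*ez
pc=np.array([.6465,.0615,0])
kc=np.array([.5541,.0451,.2245])
s=kc-.1325*zs;print('seat from knob',s,(s-pc)@ex,(s-pc)@ey)
# tub lid: lid top ellipse
print('tub lid top/scene',onz(b,256/1.5,214/1.5,.12),onz(a,505/1.5,360/1.5,.12))
print('box',onz(b,421/1.5,160/1.5,.047))
e=[(b,239/1.5,246/1.5),(b,205/1.5,322/1.5)]
print([onz(*q,.0125) for q in e], [onz(a,*q,.0125) for q in((550/1.5,298/1.5),(525/1.5,362/1.5))])
print(R.from_quat(get_obs()['ee_rot']).as_matrix().round(3))
```

```text
['MotionError', 'camera', 'get_obs', 'hand_in', 'tcp_to_tips'] 0.011
veebottom [0.63012877 0.05949611 0.0986    ]
seat from knob [0.61883729 0.05708097 0.10951396] -0.0280049797730019 0.0006888234943492507
tub lid top/scene [0.59878882 0.22926427 0.12      ] [0.60689662 0.22955139 0.12      ]
box [ 0.72708531 -0.10675645  0.047     ]
[array([0.55438698, 0.28543986, 0.0125    ]), array([0.39254369, 0.35581135, 0.0125    ])] [array([0.38723591, 0.3627023 , 0.0125    ]), array([0.55328288, 0.28947322, 0.0125    ])]
[[-0.91   0.415 -0.   ]
 [ 0.415  0.91  -0.001]
 [-0.    -0.001 -1.   ]]
```

Request:
apply_moves --rows '[{"z": -35},{"z": -35},{"z": -35},{"x": -14,"y": -31},{"x": -14,"y": -31}]'

```text
invalid input at $.rows[0]: expected keys x, y, z, ax, ay, az, gripper
```

Request:
apply_moves --rows '[{"x": -14,"y": -31},{"x": -14,"y": -31},{"x": -14,"y": -31},{"x": -30,"y": 2,"z": 10},{"x": -30,"y": 2,"z": 20}]'

```text
invalid input at $.rows[0]: expected keys x, y, z, ax, ay, az, gripper
```

Request:
apply_moves --rows '[{"x": -30,"y": 2,"z": 20},{"x": -30,"y": 2,"z": 20},{"x": -30,"y": 2,"z": 20},{"x": -30,"y": 2,"z": 20},{"x": -30,"y": 2,"z": 20}]'

```text
invalid input at $.rows[0]: expected keys x, y, z, ax, ay, az, gripper
```

All seven keys are required in each row.

Request:
apply_moves --rows '[{"x": 0,"y": 0,"z": -35,"ax": 0,"ay": 0,"az": 0,"gripper": 0},{"x": 0,"y": 0,"z": -35,"ax": 0,"ay": 0,"az": 0,"gripper": 0},{"x": 0,"y": 0,"z": -35,"ax": 0,"ay": 0,"az": 0,"gripper": 0},{"x": -14,"y": -31,"z": 0,"ax": 0,"ay": 0,"az": 0,"gripper": 0},{"x": -14,"y": -31,"z": 0,"ax": 0,"ay": 0,"az": 0,"gripper": 0}]'

```text
clock: 0.52
position: [0.2588, 0.5019, 0.3248]
ee_rot: [0.211, 0.977, 0.002, 0.0]
ft_force: [0.6, -1.3, -0.5]
grip_width: 1.002
grasp_force: 0.0
```

Request:
apply_moves --rows '[{"x": -14,"y": -31,"z": 0,"ax": 0,"ay": 0,"az": 0,"gripper": 0},{"x": -14,"y": -31,"z": 0,"ax": 0,"ay": 0,"az": 0,"gripper": 0},{"x": -14,"y": -31,"z": 0,"ax": 0,"ay": 0,"az": 0,"gripper": 0},{"x": -30,"y": 2,"z": 10,"ax": 0,"ay": 0,"az": 0,"gripper": 0},{"x": -30,"y": 2,"z": 20,"ax": 0,"ay": 0,"az": 0,"gripper": 0}]'

```text
clock: 0.93
position: [0.3154, 0.377, 0.2958]
ee_rot: [0.212, 0.977, 0.003, 0.001]
ft_force: [0.9, 0.9, 0.4]
grip_width: 1.001
grasp_force: 0.0
```

Request:
apply_moves --rows '[{"x": -30,"y": 2,"z": 20,"ax": 0,"ay": 0,"az": 0,"gripper": 0},{"x": -30,"y": 2,"z": 20,"ax": 0,"ay": 0,"az": 0,"gripper": 0},{"x": -30,"y": 2,"z": 20,"ax": 0,"ay": 0,"az": 0,"gripper": 0},{"x": -30,"y": 2,"z": 20,"ax": 0,"ay": 0,"az": 0,"gripper": 0},{"x": -30,"y": 2,"z": 20,"ax": 0,"ay": 0,"az": 0,"gripper": 0}]'

```text
clock: 1.35
position: [0.4566, 0.3233, 0.192]
ee_rot: [0.212, 0.977, -0.0, -0.0]
ft_force: [0.6, 0.2, 0.5]
grip_width: 1.001
grasp_force: 0.0
```

Request:
apply_moves --rows '[{"x": -29,"y": 2,"z": 20,"ax": 0,"ay": 0,"az": 0,"gripper": 0},{"x": -29,"y": 2,"z": 20,"ax": 0,"ay": 0,"az": 0,"gripper": 0},{"x": -22,"y": 2,"z": 20,"ax": 0,"ay": 0,"az": 0,"gripper": 0},{"x": 0,"y": 0,"z": 20,"ax": 0,"ay": 0,"az": 0,"gripper": 0},{"x": 0,"y": 0,"z": 0,"ax": 0,"ay": 0,"az": 0,"gripper": 0}]'

```text
clock: 1.77
position: [0.5296, 0.294, 0.1084]
ee_rot: [0.213, 0.977, -0.003, -0.002]
ft_force: [-1.1, 0.3, 0.1]
grip_width: 1.001
grasp_force: 0.0
```

Run:
```python
from h import *
a=cam('scene');b=cam('top');o=get_obs();p=o['position'];Rm=R.from_quat(o['ee_rot']).as_matrix();print(p)
ims=[]
for c,r in((b,(110,120,210,220)),(a,(310,180,400,270))):
    im=np.ascontiguousarray(c['color'][:,:,::-1]); im=im[r[1]:r[3],r[0]:r[2]]; k=400/im.shape[0]; im=cv2.resize(im,(400,400),interpolation=2)
    for P,col in((p,(0,0,255)),([p[0],p[1],.0125],(0,255,0)),(p+.0425*Rm[:,1],(255,0,0)),(p-.0425*Rm[:,1],(255,0,0))):
        q=(proj(c,P)-[r[0],r[1]])*k; cv2.circle(im,tuple(int(v) for v in q),3,col,-1)
    ims.append(im)
cv2.imwrite('pics/g1.png',np.hstack(ims))
```

```text
[0.52996889 0.29665638 0.11282234]
```

View pics/g1.png

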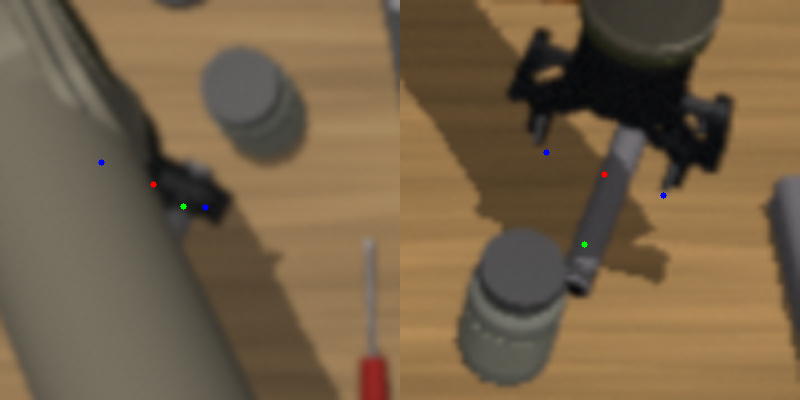

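The left crop is mostly hidden by the arm. In the right crop the conduit runs from (628,130) to (577,290), and the fingers straddle it at (540,130) and (675,180). The ground point under the TCP, at (584,244), lies on the tube, and the tub is clear.

Request:
apply_moves --rows '[{"x": -9,"y": 1,"z": 20,"ax": 0,"ay": 0,"az": 0,"gripper": 0},{"x": 0,"y": 0,"z": 25,"ax": 0,"ay": 0,"az": 0,"gripper": 0},{"x": 0,"y": 0,"z": 25,"ax": 0,"ay": 0,"az": 0,"gripper": 0},{"x": 0,"y": 0,"z": 20,"ax": 0,"ay": 0,"az": 0,"gripper": 0},{"x": 0,"y": 0,"z": 5,"ax": 0,"ay": 0,"az": 0,"gripper": 0}]'

```text
clock: 2.28
position: [0.5376, 0.2942, 0.0167]
ee_rot: [0.211, 0.977, -0.001, -0.001]
ft_force: [-0.3, 0.1, 0.4]
grip_width: 1.0
grasp_force: 0.0
```

Request:
apply_moves --rows '[{"x": 0,"y": 0,"z": 0,"ax": 0,"ay": 0,"az": 0,"gripper": 0},{"x": 0,"y": 0,"z": 0,"ax": 0,"ay": 0,"az": 0,"gripper": 0}]'

```text
clock: 2.45
position: [0.54, 0.2948, 0.0202]
ee_rot: [0.212, 0.977, 0.001, 0.001]
ft_force: [-0.8, -1.4, 0.8]
grip_width: 1.001
grasp_force: 0.0
```

Request:
apply_moves --newtons 110 --rows '[{"x": 0,"y": 0,"z": 3,"ax": 0,"ay": 0,"az": 0,"gripper": 0.4},{"x": 0,"y": 0,"z": 0,"ax": 0,"ay": 0,"az": 0,"gripper": 0.6},{"x": 0,"y": 0,"z": 0,"ax": 0,"ay": 0,"az": 0,"gripper": 1},{"x": 0,"y": 0,"z": 0,"ax": 0,"ay": 0,"az": 0,"gripper": 1},{"x": 0,"y": 0,"z": 0,"ax": 0,"ay": 0,"az": 0,"gripper": 1}]'

```text
clock: 2.87
position: [0.5396, 0.2938, 0.0156]
ee_rot: [0.212, 0.977, 0.0, 0.0]
ft_force: [-0.1, -0.5, -0.6]
grip_width: 0.298
grasp_force: 0.0
```

Request:
apply_moves --rows '[{"x": 0,"y": 0,"z": 0,"ax": 0,"ay": 0,"az": 0,"gripper": 1},{"x": 0,"y": 0,"z": 0,"ax": 0,"ay": 0,"az": 0,"gripper": 1},{"x": 0,"y": 0,"z": 0,"ax": 0,"ay": 0,"az": 0,"gripper": 1}]'

```text
clock: 3.12
position: [0.5395, 0.2937, 0.0153]
ee_rot: [0.212, 0.977, 0.0, 0.0]
ft_force: [0.8, 0.1, 0.4]
grip_width: 0.001
grasp_force: 0.0
```

The gripper shut on nothing, so I look again.

```bash
cat >> h.py <<'E'
def look(fn,rb,ra,P=[]):
    a=cam('scene');b=cam('top');ims=[]
    for c,r in((b,rb),(a,ra)):
        im=np.ascontiguousarray(c['color'][:,:,::-1][r[1]:r[3],r[0]:r[2]]); k=400/im.shape[0]; im=cv2.resize(im,(400,400),interpolation=2)
        for i,p in enumerate(P):
            q=(proj(c,p)-[r[0],r[1]])*k; cv2.circle(im,tuple(int(v) for v in q),2,[(0,0,255),(0,255,0),(255,0,0),(0,255,255),(255,0,255)][i%5],-1)
        ims.append(im)
    cv2.imwrite('pics/'+fn,np.hstack(ims)); return a,b
E
python3 - <<'E'
from h import *
p=get_obs()['position'];a,b=look('g2.png',(110,130,210,230),(310,180,400,270),[p])
import pickle;pickle.dump((a,b),open('c1.pkl','wb'))
E
```

```text
(no output)
```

View pics/g2.png

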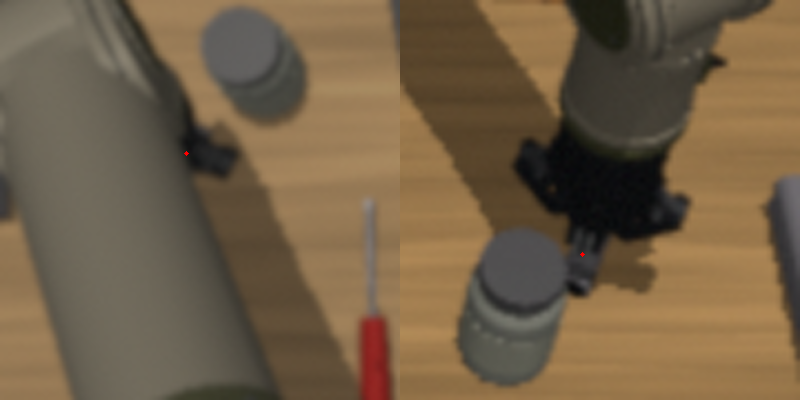

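Request:
apply_moves --rows '[{"x": 0,"y": 0,"z": -20,"ax": 0,"ay": 0,"az": 0,"gripper": 1},{"x": 0,"y": 0,"z": -20,"ax": 0,"ay": 0,"az": 0,"gripper": 1},{"x": 0,"y": 0,"z": -20,"ax": 0,"ay": 0,"az": 0,"gripper": 1},{"x": 0,"y": 0,"z": 0,"ax": 0,"ay": 0,"az": 0,"gripper": 1}]'

```text
clock: 3.55
position: [0.5415, 0.2948, 0.0794]
ee_rot: [0.212, 0.977, 0.002, 0.002]
ft_force: [0.9, 0.1, 0.5]
grip_width: 0.001
grasp_force: 0.0
```

Run:
```python
from h import *
o=get_obs();p=o['position'];print(p,o['grip_width'],o['grasp_force']);a,b=look('g3.png',(110,130,210,230),(320,200,380,260),[p,[p[0],p[1],.0125],[.474,.321,.0125],[.5656,.281,.0125]])
```

```text
[0.54152817 0.29479821 0.07940954] 0.0008589513967472193 0.0
```

View pics/g3.png

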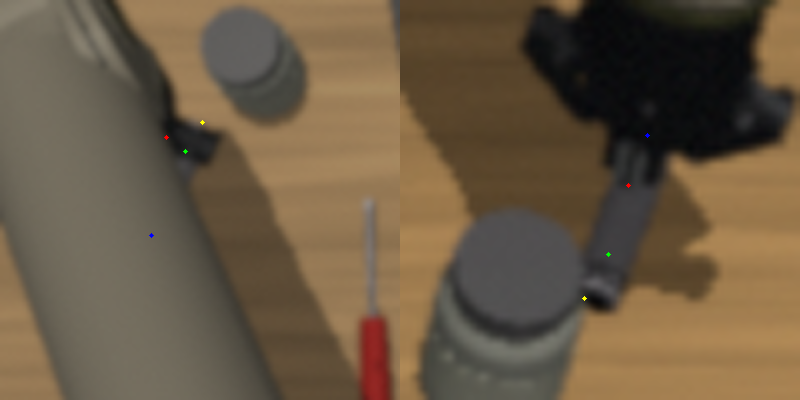

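The left crop is occluded. In the right crop the conduit is unmoved, with its end at (600,303). The shut fingertips show at about (640,178), higher than the predicted TCP at (628,186), so the fingers closed above the tube. I probe downwards, open, watching the force.

Request:
apply_moves --newtons 110 --rows '[{"x": 0,"y": 0,"z": 0,"ax": 0,"ay": 0,"az": 0,"gripper": 0},{"x": 0,"y": 0,"z": 0,"ax": 0,"ay": 0,"az": 0,"gripper": 0},{"x": 0,"y": 0,"z": 0,"ax": 0,"ay": 0,"az": 0,"gripper": 0},{"x": 0,"y": 0,"z": 0,"ax": 0,"ay": 0,"az": 0,"gripper": 0},{"x": 0,"y": 0,"z": 20,"ax": 0,"ay": 0,"az": 0,"gripper": 0}]'

```text
clock: 4.07
position: [0.5415, 0.2949, 0.0581]
ee_rot: [0.212, 0.977, 0.002, 0.002]
ft_force: [0.2, 0.5, -0.1]
grip_width: 0.707
grasp_force: 0.0
```

Request:
apply_moves --rows '[{"x": 0,"y": 0,"z": 20,"ax": 0,"ay": 0,"az": 0,"gripper": 0},{"x": 0,"y": 0,"z": 20,"ax": 0,"ay": 0,"az": 0,"gripper": 0},{"x": 0,"y": 0,"z": 2,"ax": 0,"ay": 0,"az": 0,"gripper": 0},{"x": 0,"y": 0,"z": 2,"ax": 0,"ay": 0,"az": 0,"gripper": 0},{"x": 0,"y": 0,"z": 0,"ax": 0,"ay": 0,"az": 0,"gripper": 0}]'

```text
clock: 4.48
position: [0.5397, 0.2938, 0.0116]
ee_rot: [0.212, 0.977, 0.0, 0.0]
ft_force: [-0.2, -0.1, -0.0]
grip_width: 1.001
grasp_force: 0.0
```

Request:
apply_moves --rows '[{"x": 0,"y": 0,"z": 2,"ax": 0,"ay": 0,"az": 0,"gripper": 0},{"x": 0,"y": 0,"z": 1,"ax": 0,"ay": 0,"az": 0,"gripper": 0},{"x": 0,"y": 0,"z": 0,"ax": 0,"ay": 0,"az": 0,"gripper": 0}]'

```text
clock: 4.73
position: [0.5398, 0.294, 0.0089]
ee_rot: [0.212, 0.977, 0.0, 0.0]
ft_force: [-0.9, -0.3, -0.9]
grip_width: 0.997
grasp_force: 0.0
```

Request:
apply_moves --rows '[{"x": 0,"y": 0,"z": 2,"ax": 0,"ay": 0,"az": 0,"gripper": 0},{"x": 0,"y": 0,"z": 2,"ax": 0,"ay": 0,"az": 0,"gripper": 0},{"x": 0,"y": 0,"z": 0,"ax": 0,"ay": 0,"az": 0,"gripper": 0}]'

```text
clock: 4.98
position: [0.5393, 0.2936, 0.0039]
ee_rot: [0.212, 0.977, -0.0, -0.0]
ft_force: [0.3, -0.2, 0.6]
grip_width: 0.996
grasp_force: 0.0
```

Request:
apply_moves --newtons 60 --rows '[{"x": 0,"y": 0,"z": 0,"ax": 0,"ay": 0,"az": 0,"gripper": 0.5},{"x": 0,"y": 0,"z": 0,"ax": 0,"ay": 0,"az": 0,"gripper": 0.6},{"x": 0,"y": 0,"z": 0,"ax": 0,"ay": 0,"az": 0,"gripper": 0.6},{"x": 0,"y": 0,"z": 0,"ax": 0,"ay": 0,"az": 0,"gripper": 0.6},{"x": 0,"y": 0,"z": 0,"ax": 0,"ay": 0,"az": 0,"gripper": 0.6}]'

```text
clock: 5.4
position: [0.5395, 0.2937, 0.0043]
ee_rot: [0.212, 0.977, 0.0, 0.0]
ft_force: [0.4, -0.3, -0.6]
grip_width: 0.401
grasp_force: 0.0
```

Request:
apply_moves --rows '[{"x": 0,"y": 0,"z": 0,"ax": 0,"ay": 0,"az": 0,"gripper": 0.75},{"x": 0,"y": 0,"z": 0,"ax": 0,"ay": 0,"az": 0,"gripper": 0.8},{"x": 0,"y": 0,"z": 0,"ax": 0,"ay": 0,"az": 0,"gripper": 0.8}]'

```text
clock: 5.65
position: [0.5397, 0.294, 0.0048]
ee_rot: [0.212, 0.977, 0.0, 0.0]
ft_force: [-0.6, 0.1, 4.8]
grip_width: 0.214
grasp_force: 51.1
```

The grip bites only the top chord (18 mm), so the tips sit higher than the readings imply. I open, go lower and grip again.

Request:
apply_moves --newtons 110 --rows '[{"x": 0,"y": 0,"z": 0,"ax": 0,"ay": 0,"az": 0,"gripper": 0.4},{"x": 0,"y": 0,"z": 0,"ax": 0,"ay": 0,"az": 0,"gripper": 0.4},{"x": 0,"y": 0,"z": 4,"ax": 0,"ay": 0,"az": 0,"gripper": 0.4},{"x": 0,"y": 0,"z": 4,"ax": 0,"ay": 0,"az": 0,"gripper": 0.4},{"x": 0,"y": 0,"z": 0,"ax": 0,"ay": 0,"az": 0,"gripper": 0.4}]'

```text
clock: 6.07
position: [0.5388, 0.2933, -0.0051]
ee_rot: [0.212, 0.977, -0.001, -0.001]
ft_force: [-0.8, 0.2, 0.7]
grip_width: 0.599
grasp_force: 0.0
```

Request:
apply_moves --rows '[{"x": 0,"y": 0,"z": 3,"ax": 0,"ay": 0,"az": 0,"gripper": 0.4},{"x": 0,"y": 0,"z": 2,"ax": 0,"ay": 0,"az": 0,"gripper": 0.4},{"x": 0,"y": 0,"z": 0,"ax": 0,"ay": 0,"az": 0,"gripper": 0.4}]'

```text
clock: 6.32
position: [0.5391, 0.2935, -0.0094]
ee_rot: [0.212, 0.977, -0.0, -0.0]
ft_force: [-0.8, -0.0, -0.0]
grip_width: 0.595
grasp_force: 0.0
```

Request:
apply_moves --rows '[{"x": 0,"y": 0,"z": 0,"ax": 0,"ay": 0,"az": 0,"gripper": 0.6},{"x": 0,"y": 0,"z": 0,"ax": 0,"ay": 0,"az": 0,"gripper": 1},{"x": 0,"y": 0,"z": 0,"ax": 0,"ay": 0,"az": 0,"gripper": 1},{"x": 0,"y": 0,"z": 0,"ax": 0,"ay": 0,"az": 0,"gripper": 1},{"x": 0,"y": 0,"z": 0,"ax": 0,"ay": 0,"az": 0,"gripper": 1}]'

```text
clock: 6.73
position: [0.5397, 0.2939, -0.0082]
ee_rot: [0.212, 0.977, 0.0, 0.0]
ft_force: [-1.2, -0.5, 6.6]
grip_width: 0.25
grasp_force: 107.9
```

Request:
apply_moves --rows '[{"x": 0,"y": 0,"z": 0,"ax": 0,"ay": 0,"az": 0,"gripper": 0.5},{"x": 0,"y": 0,"z": 0,"ax": 0,"ay": 0,"az": 0,"gripper": 0.5},{"x": 0,"y": 0,"z": 3,"ax": 0,"ay": 0,"az": 0,"gripper": 0.5},{"x": 0,"y": 0,"z": 2,"ax": 0,"ay": 0,"az": 0,"gripper": 0.5},{"x": 0,"y": 0,"z": 0,"ax": 0,"ay": 0,"az": 0,"gripper": 0.5}]'

```text
clock: 7.15
position: [0.539, 0.2935, -0.0146]
ee_rot: [0.212, 0.977, -0.0, -0.0]
ft_force: [-0.8, -0.4, -0.1]
grip_width: 0.498
grasp_force: 0.0
```

Request:
apply_moves --rows '[{"x": 0,"y": 0,"z": 0,"ax": 0,"ay": 0,"az": 0,"gripper": 0.6},{"x": 0,"y": 0,"z": 0,"ax": 0,"ay": 0,"az": 0,"gripper": 1},{"x": 0,"y": 0,"z": 0,"ax": 0,"ay": 0,"az": 0,"gripper": 1},{"x": 0,"y": 0,"z": 0,"ax": 0,"ay": 0,"az": 0,"gripper": 1},{"x": 0,"y": 0,"z": 0,"ax": 0,"ay": 0,"az": 0,"gripper": 1}]'

```text
clock: 7.57
position: [0.5402, 0.2941, -0.0126]
ee_rot: [0.212, 0.977, 0.001, 0.001]
ft_force: [-2.2, -0.4, 9.1]
grip_width: 0.259
grasp_force: 108.3
```

The grip is firm with about 108 N. The tips just touch the bench at a reading of -0.013, so the conduit axis is about 25 mm above the reading. I lift, carry to the mouth side and turn 55°.

Request:
apply_moves --rows '[{"x": 0,"y": 0,"z": -15,"ax": 0,"ay": 0,"az": 0,"gripper": 1},{"x": 0,"y": 0,"z": -30,"ax": 0,"ay": 0,"az": 0,"gripper": 1},{"x": 0,"y": 0,"z": -35,"ax": 0,"ay": 0,"az": 0,"gripper": 1},{"x": 0,"y": 0,"z": -35,"ax": 0,"ay": 0,"az": 0,"gripper": 1},{"x": 0,"y": 0,"z": -35,"ax": 0,"ay": 0,"az": 0,"gripper": 1}]'

```text
clock: 7.98
position: [0.539, 0.2932, 0.1374]
ee_rot: [0.212, 0.977, -0.0, -0.0]
ft_force: [0.2, 0.6, -2.0]
grip_width: 0.258
grasp_force: 108.0
```

Request:
apply_moves --rows '[{"x": 0,"y": 0,"z": -35,"ax": 0,"ay": 0,"az": 0,"gripper": 1},{"x": 0,"y": 0,"z": -30,"ax": 0,"ay": 0,"az": 0,"gripper": 1},{"x": 0,"y": 0,"z": 0,"ax": 0,"ay": 0,"az": 0,"gripper": 1},{"x": -4,"y": -15,"z": 0,"ax": 0,"ay": 0,"az": 0,"gripper": 1},{"x": -7,"y": -30,"z": 0,"ax": 0,"ay": 0,"az": 0,"gripper": 1}]'

```text
clock: 8.4
position: [0.53, 0.2513, 0.2005]
ee_rot: [0.21, 0.978, 0.001, -0.0]
ft_force: [-0.0, -0.6, -1.6]
grip_width: 0.254
grasp_force: 108.1
```

Request:
apply_moves --rows '[{"x": -7,"y": -32,"z": 0,"ax": 0,"ay": 0,"az": 0,"gripper": 1},{"x": -7,"y": -32,"z": 0,"ax": 0,"ay": 0,"az": 0,"gripper": 1},{"x": -7,"y": -32,"z": 0,"ax": 0,"ay": 0,"az": 0,"gripper": 1},{"x": -7,"y": -32,"z": 0,"ax": 0,"ay": 0,"az": 0,"gripper": 1},{"x": -7,"y": -32,"z": 0,"ax": 0,"ay": 0,"az": 0,"gripper": 1}]'

```text
clock: 8.82
position: [0.4953, 0.0865, 0.2005]
ee_rot: [0.212, 0.977, -0.0, -0.0]
ft_force: [0.5, 0.1, -1.3]
grip_width: 0.26
grasp_force: 108.1
```

Request:
apply_moves --rows '[{"x": -8,"y": -32,"z": 0,"ax": 0,"ay": 0,"az": 0,"gripper": 1},{"x": -8,"y": -32,"z": 0,"ax": 0,"ay": 0,"az": 0,"gripper": 1},{"x": -8,"y": -32,"z": 0,"ax": 0,"ay": 0,"az": 0,"gripper": 1},{"x": -8,"y": -32,"z": 0,"ax": 0,"ay": 0,"az": 0,"gripper": 1},{"x": 0,"y": 0,"z": 0,"ax": 0,"ay": 0,"az": 4,"gripper": 1}]'

```text
clock: 9.23
position: [0.4706, -0.0486, 0.2009]
ee_rot: [0.249, 0.968, -0.001, -0.0]
ft_force: [-0.2, -0.3, -2.4]
grip_width: 0.253
grasp_force: 108.1
```

Request:
apply_moves --rows '[{"x": 0,"y": 0,"z": 0,"ax": 0,"ay": 0,"az": 7,"gripper": 1},{"x": 0,"y": 0,"z": 0,"ax": 0,"ay": 0,"az": 7,"gripper": 1},{"x": 0,"y": 0,"z": 0,"ax": 0,"ay": 0,"az": 7,"gripper": 1},{"x": 0,"y": 0,"z": 0,"ax": 0,"ay": 0,"az": 7,"gripper": 1},{"x": 0,"y": 0,"z": 0,"ax": 0,"ay": 0,"az": 7,"gripper": 1}]'

```text
clock: 9.65
position: [0.4718, -0.0418, 0.2005]
ee_rot: [0.529, 0.849, -0.0, -0.0]
ft_force: [-0.2, 0.2, -0.9]
grip_width: 0.253
grasp_force: 108.1
```

Request:
apply_moves --rows '[{"x": 0,"y": 0,"z": 0,"ax": 0,"ay": 0,"az": 7,"gripper": 1},{"x": 0,"y": 0,"z": 0,"ax": 0,"ay": 0,"az": 7,"gripper": 1},{"x": 0,"y": 0,"z": 0,"ax": 0,"ay": 0,"az": 2,"gripper": 1},{"x": 0,"y": 0,"z": 0,"ax": 0,"ay": 0,"az": 0,"gripper": 1}]'

```text
clock: 9.98
position: [0.4719, -0.0418, 0.2006]
ee_rot: [0.64, 0.768, -0.0, -0.0]
ft_force: [-0.8, -0.3, -1.2]
grip_width: 0.249
grasp_force: 108.1
```

Run:
```python
from h import *
o=get_obs();p=o['position'];print(p,o['joint_pos'].round(2),R.from_quat(o['ee_rot']).as_matrix().round(3).tolist());
a=cam('scene');b=cam('top');A=a['color'][:,:,::-1][110:310,180:380];B=b['color'][:,:,::-1][90:290,150:350]
f=lambda i:cv2.resize(np.ascontiguousarray(i),(400,400),interpolation=2)
cv2.imwrite('pics/m1.png',np.hstack([f(B),f(A)]))
import pickle;pickle.dump((a,b),open('c2.pkl','wb'))
```

```text
[ 0.47186892 -0.04175174  0.20058388] [-0.45 -0.01  0.44  1.89  0.    1.26  0.17] [[-0.18, 0.984, -0.001], [0.984, 0.18, -0.0], [0.0, -0.001, -1.0]]
```

View pics/m1.png

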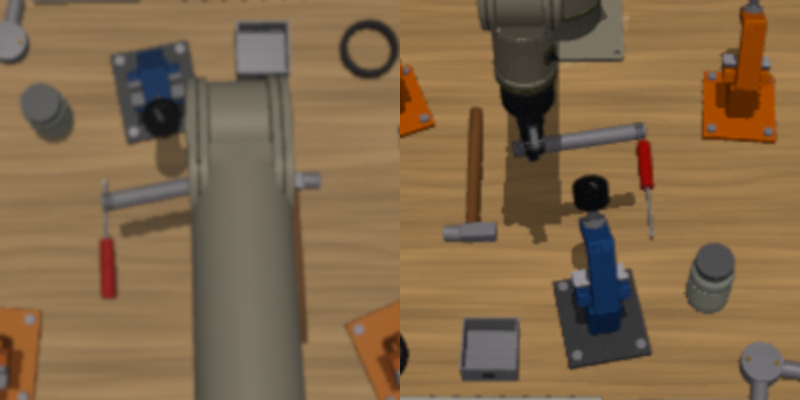

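The conduit is held level and parallel to the vee. Its ends are at (107,201) and (318,180) in the left crop (top view), and (640,131) and (517,149) in the right crop (scene view). I triangulate both ends.

Run:
```python
from h import *
import pickle;a,b=pickle.load(open('c2.pkl','rb'))
P1,e1=tri(b,(203.5,190.5),a,(300,175.5));P2,e2=tri(b,(309,180),a,(238.5,184.5));print(P1,e1,P2,e2,np.linalg.norm(P1-P2),(P1+P2)/2)
p=np.array([.4719,-.0418,.2006]); d=(P1-P2)/np.linalg.norm(P1-P2); m=(P1+P2)/2; print('bearing',np.arctan2(d[1],d[0]),'slope',d[2],'tcp->mid',m-p)
k1,e=tri(b,(159/2+150,118/2+90),a,(591/2-20,192/2+110));print('knob mid',k1,e)
# seat lips in scene: crops
```

```text
[0.44164379 0.12053115 0.22266927] 1.4654193669416933e-05 [ 0.46798503 -0.114234    0.22531132] 0.10031771031019823 0.2362530793942153 [0.45481441 0.00314858 0.2239903 ]
bearing 1.682531518846653 slope -0.011183134690595165 tcp->mid [-0.01708559  0.04494858  0.0233903 ]
knob mid [0.55365803 0.04715602 0.22729529] 0.003631188870115176
```

Request:
apply_moves --rows '[{"x": 0,"y": 0,"z": 20,"ax": 0,"ay": 0,"az": 0,"gripper": 1},{"x": 0,"y": 0,"z": 35,"ax": 0,"ay": 0,"az": 0,"gripper": 1},{"x": 0,"y": 0,"z": 35,"ax": 0,"ay": 0,"az": 0,"gripper": 1},{"x": 0,"y": 0,"z": 35,"ax": 0,"ay": 0,"az": 0,"gripper": 1},{"x": 0,"y": 0,"z": 16,"ax": 0,"ay": 0,"az": 0,"gripper": 1}]'

```text
clock: 10.5
position: [0.4697, -0.0417, 0.0563]
ee_rot: [0.639, 0.769, -0.002, -0.002]
ft_force: [-0.9, -0.3, -2.5]
grip_width: 0.255
grasp_force: 108.2
```

Request:
apply_moves --rows '[{"x": 0,"y": 15,"z": 0,"ax": 0,"ay": 0,"az": 0,"gripper": 1},{"x": -1,"y": 30,"z": 0,"ax": 0,"ay": 0,"az": 0,"gripper": 1},{"x": 0,"y": 30,"z": 0,"ax": 0,"ay": 0,"az": 0,"gripper": 1},{"x": 0,"y": 13,"z": 0,"ax": 0,"ay": 0,"az": 0,"gripper": 1},{"x": 0,"y": 0,"z": 0,"ax": 0,"ay": 0,"az": 0,"gripper": 1}]'

```text
clock: 10.92
position: [0.5615, -0.0256, 0.0598]
ee_rot: [0.638, 0.77, 0.0, 0.001]
ft_force: [-1.7, -0.3, -2.2]
grip_width: 0.252
grasp_force: 108.4
```

Run:
```python
from h import *
o=get_obs();p=o['position'];print(p,o['ft_force'])
S=np.array([.6195,.058,.114]);ey=np.array([-.182,.983,0])
c=p+[0,0,.0255]
look('m2.png',(190,95,270,175),(235,190,325,280),[c+72*.001*ey,c+168*.001*ey,S,S+.04*ey,S-.04*ey])
```

```text
[ 0.56146888 -0.02556693  0.05980687] [-1.72814578 -0.30735764 -2.20371915]
```

View pics/m2.png

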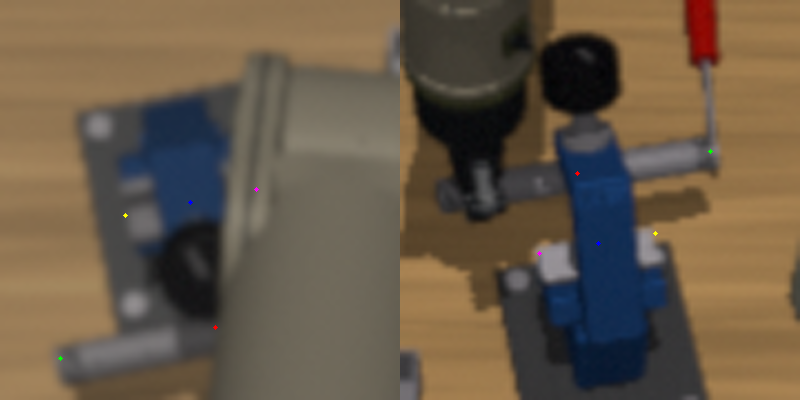

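The left crop shows the conduit in front of the mouth, its end at (65,367) against a prediction of (60,358). In the right crop the gripper is clear of the knob at (580,72), and the seat points lie on the vee at (540,253) and (655,233). I feed in along the slanted x axis.

Request:
apply_moves --rows '[{"x": 0,"y": 10.9,"z": -6.2,"ax": 0,"ay": 0,"az": 0,"gripper": 1},{"x": 0,"y": 10.9,"z": -6.2,"ax": 0,"ay": 0,"az": 0,"gripper": 1},{"x": 0,"y": 10.9,"z": -6.2,"ax": 0,"ay": 0,"az": 0,"gripper": 1},{"x": 0,"y": 10.9,"z": -6.2,"ax": 0,"ay": 0,"az": 0,"gripper": 1},{"x": 0,"y": 0,"z": 0,"ax": 0,"ay": 0,"az": 0,"gripper": 1}]'

```text
clock: 11.43
position: [0.6031, -0.0184, 0.0862]
ee_rot: [0.639, 0.769, 0.001, 0.001]
ft_force: [-0.2, 0.5, -1.3]
grip_width: 0.255
grasp_force: 108.5
```

Request:
apply_moves --rows '[{"x": 0,"y": 4.3,"z": -2.5,"ax": 0,"ay": 0,"az": 0,"gripper": 1},{"x": 0,"y": 4.3,"z": -2.5,"ax": 0,"ay": 0,"az": 0,"gripper": 1},{"x": 0,"y": 0,"z": 0,"ax": 0,"ay": 0,"az": 0,"gripper": 1}]'

```text
clock: 11.68
position: [0.6105, -0.0171, 0.0903]
ee_rot: [0.639, 0.769, 0.0, 0.0]
ft_force: [1.3, 0.4, -2.2]
grip_width: 0.254
grasp_force: 108.5
```

Request:
apply_moves --rows '[{"x": 0,"y": 4.3,"z": -2.5,"ax": 0,"ay": 0,"az": 0,"gripper": 1},{"x": 0,"y": 4.3,"z": -2.5,"ax": 0,"ay": 0,"az": 0,"gripper": 1},{"x": 0,"y": 0,"z": 0,"ax": 0,"ay": 0,"az": 0,"gripper": 1}]'

```text
clock: 11.93
position: [0.6196, -0.0153, 0.0956]
ee_rot: [0.639, 0.769, 0.0, 0.0]
ft_force: [0.7, 0.3, -1.3]
grip_width: 0.251
grasp_force: 108.5
```

Request:
apply_moves --rows '[{"x": 0,"y": 4.3,"z": -2.5,"ax": 0,"ay": 0,"az": 0,"gripper": 1},{"x": 0,"y": 4.3,"z": -2.5,"ax": 0,"ay": 0,"az": 0,"gripper": 1},{"x": 0,"y": 0,"z": 0,"ax": 0,"ay": 0,"az": 0,"gripper": 1}]'

```text
clock: 12.18
position: [0.6283, -0.0137, 0.1006]
ee_rot: [0.639, 0.769, 0.0, 0.0]
ft_force: [0.1, -0.1, -1.0]
grip_width: 0.26
grasp_force: 108.5
```

Request:
apply_moves --rows '[{"x": 0,"y": 1.5,"z": 2.6,"ax": 0,"ay": 0,"az": 0,"gripper": 1},{"x": 0,"y": 1.5,"z": 2.6,"ax": 0,"ay": 0,"az": 0,"gripper": 1},{"x": 0,"y": 0,"z": 0,"ax": 0,"ay": 0,"az": 0,"gripper": 1}]'

```text
clock: 12.43
position: [0.6298, -0.0133, 0.0939]
ee_rot: [0.639, 0.769, -0.0, -0.0]
ft_force: [-0.4, 0.5, -1.5]
grip_width: 0.255
grasp_force: 108.5
```

Request:
apply_moves --rows '[{"x": 0,"y": 1.5,"z": 2.6,"ax": 0,"ay": 0,"az": 0,"gripper": 1},{"x": 0,"y": 0,"z": 0,"ax": 0,"ay": 0,"az": 0,"gripper": 1}]'

```text
clock: 12.6
position: [0.6315, -0.0131, 0.0915]
ee_rot: [0.639, 0.769, -0.0, -0.0]
ft_force: [0.8, 0.2, -1.8]
grip_width: 0.25
grasp_force: 108.5
```

Request:
apply_moves --rows '[{"x": 0,"y": 0.8,"z": 1.3,"ax": 0,"ay": 0,"az": 0,"gripper": 1},{"x": 0,"y": 0,"z": 0,"ax": 0,"ay": 0,"az": 0,"gripper": 1}]'

```text
clock: 12.77
position: [0.6324, -0.013, 0.0906]
ee_rot: [0.64, 0.769, -0.0, -0.0]
ft_force: [-0.4, -0.3, -3.0]
grip_width: 0.254
grasp_force: 108.5
```

Request:
apply_moves --rows '[{"x": 0,"y": 0.8,"z": 1.5,"ax": 0,"ay": 0,"az": 0,"gripper": 1},{"x": 0,"y": 0,"z": 0,"ax": 0,"ay": 0,"az": 0,"gripper": 1}]'

```text
clock: 12.93
position: [0.633, -0.0129, 0.0892]
ee_rot: [0.639, 0.769, -0.0, -0.0]
ft_force: [-1.1, 0.1, -2.2]
grip_width: 0.253
grasp_force: 108.6
```

Request:
apply_moves --rows '[{"x": 0,"y": 0.4,"z": 1.5,"ax": 0,"ay": 0,"az": 0,"gripper": 1},{"x": 0,"y": 0,"z": 0,"ax": 0,"ay": 0,"az": 0,"gripper": 1}]'

```text
clock: 13.1
position: [0.6332, -0.013, 0.0881]
ee_rot: [0.64, 0.769, -0.0, -0.0]
ft_force: [-5.3, -1.0, 4.4]
grip_width: 0.253
grasp_force: 109.3
```

Contact appears on both faces, so the conduit is seated. I release it.

Request:
apply_moves --newtons 40 --rows '[{"x": 0,"y": -0.4,"z": 0,"ax": 0,"ay": 0,"az": 0,"gripper": 0.6},{"x": 0,"y": 0,"z": 0,"ax": 0,"ay": 0,"az": 0,"gripper": 0.5},{"x": 0,"y": 0,"z": 0,"ax": 0,"ay": 0,"az": 0,"gripper": 0.4},{"x": 0,"y": 0,"z": 0,"ax": 0,"ay": 0,"az": 0,"gripper": 0.3},{"x": 0,"y": 0,"z": 0,"ax": 0,"ay": 0,"az": 0,"gripper": 0.3}]'

```text
clock: 13.52
position: [0.6334, -0.0128, 0.088]
ee_rot: [0.639, 0.769, 0.0, 0.0]
ft_force: [0.5, 0.6, 0.6]
grip_width: 0.701
grasp_force: 0.0
```

Run:
```python
from h import *
o=get_obs();p=o['position'];print(p,o['ft_force'],o['grip_width'])
S=np.array([.6195,.058,.114]);ey=np.array([-.182,.983,0])
a,b=look('m3.png',(190,95,270,175),(235,190,325,280),[S+.096*ey,S-.104*ey])
```

```text
[ 0.63341521 -0.01279219  0.08796952] [0.47236288 0.60688823 0.600461  ] 0.7010323446384198
```

View pics/m3.png

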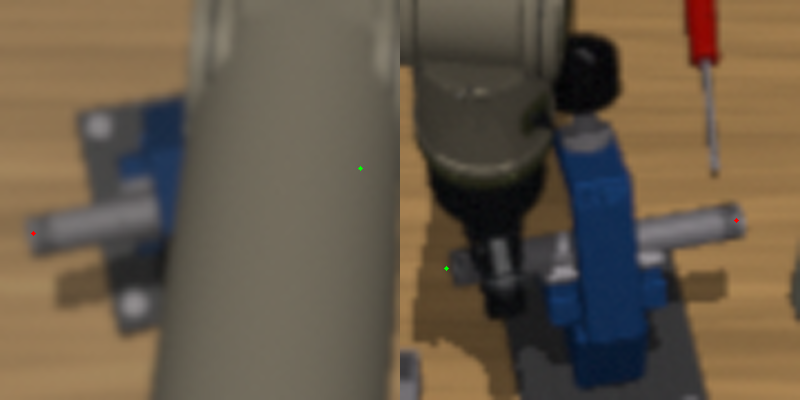

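The conduit lies in the vee, level and along it. Its ends are at (35,232) in the left crop, and (738,220) and (452,266) in the right crop, centred within a few mm. I now retract up and set up above the knob.

Request:
apply_moves --rows '[{"x": 0,"y": 0,"z": -15,"ax": 0,"ay": 0,"az": 0,"gripper": 0.2},{"x": 0,"y": 0,"z": -30,"ax": 0,"ay": 0,"az": 0,"gripper": 0.1},{"x": 0,"y": 0,"z": -38,"ax": 0,"ay": 0,"az": 0,"gripper": 0},{"x": 0,"y": 0,"z": -38,"ax": 0,"ay": 0,"az": 0,"gripper": 0},{"x": 0,"y": 0,"z": -38,"ax": 0,"ay": 0,"az": 0,"gripper": 0}]'

```text
clock: 14.03
position: [0.6329, -0.013, 0.2487]
ee_rot: [0.64, 0.769, -0.0, -0.0]
ft_force: [0.3, -0.2, 0.3]
grip_width: 0.998
grasp_force: 0.0
```

Request:
apply_moves --rows '[{"x": 0,"y": 0,"z": -38,"ax": 0,"ay": 0,"az": 0,"gripper": 0},{"x": 0,"y": 0,"z": -38,"ax": 0,"ay": 0,"az": 0,"gripper": 0},{"x": 0,"y": -15,"z": -7,"ax": 0,"ay": 0,"az": 0,"gripper": 0},{"x": 18,"y": -21,"z": 0,"ax": 0,"ay": 0,"az": 0,"gripper": 0},{"x": 18,"y": -22,"z": 0,"ax": 0,"ay": 0,"az": 0,"gripper": 0}]'

```text
clock: 14.45
position: [0.5694, 0.011, 0.3304]
ee_rot: [0.64, 0.768, 0.0, 0.001]
ft_force: [0.6, 1.0, -0.3]
grip_width: 0.998
grasp_force: 0.0
```

Request:
apply_moves --rows '[{"x": 18,"y": -21,"z": 0,"ax": 0,"ay": 0,"az": 0,"gripper": 0},{"x": 18,"y": -21,"z": 0,"ax": 0,"ay": 0,"az": 0,"gripper": 0},{"x": 0,"y": 0,"z": 0,"ax": -6,"ay": 0,"az": 0,"gripper": 0},{"x": 0,"y": 0,"z": 0,"ax": -6,"ay": 0,"az": 0,"gripper": 0},{"x": 0,"y": 0,"z": 0,"ax": -6,"ay": 0,"az": 0,"gripper": 0}]'

```text
clock: 14.87
position: [0.5221, 0.0402, 0.3307]
ee_rot: [0.631, 0.759, 0.123, 0.102]
ft_force: [-0.2, -0.7, 0.1]
grip_width: 0.998
grasp_force: 0.0
```

Request:
apply_moves --rows '[{"x": 0,"y": 0,"z": 0,"ax": -6,"ay": 0,"az": 0,"gripper": 0},{"x": 0,"y": 0,"z": 0,"ax": -5.8,"ay": 0,"az": 0,"gripper": 0},{"x": 0,"y": 0,"z": 0,"ax": 0,"ay": 0,"az": 0,"gripper": 0}]'

```text
clock: 15.12
position: [0.5189, 0.0389, 0.3277]
ee_rot: [0.618, 0.743, 0.199, 0.165]
ft_force: [-0.1, -0.0, 0.3]
grip_width: 1.001
grasp_force: 0.0
```

```bash
cat >> h.py <<'E'
def err(along):
    o=get_obs();p=o['position'];Rm=R.from_quat(o['ee_rot']).as_matrix()
    yaw=.183;ex=np.array([np.cos(yaw),np.sin(yaw),0]);zs=-np.sin(.52)*ex+np.array([0,0,np.cos(.52)])
    S=np.array([.6195,.058,.114]);T=S+along*zs
    print('pos',p,'j',o['joint_pos'].round(2),'f',o['ft_force'].round(1),'tq',o['torque'].round(2),'w',round(o['grip_width'],3))
    print('toolmove mm',(Rm.T@(T-p)*1000).round(1),'axis err deg (tool)',np.degrees(Rm.T@np.cross(Rm[:,2],-zs)).round(1))
E
python3 -c "
from h import *
err(.2)"
```

```text
pos [0.51885572 0.03893513 0.32769218] j [-0.55 -0.38  0.3   2.01  0.17  0.98 -0.12] f [-0.1 -0.   0.3] tq [-0.1   0.48 -0.04] w 1.001
toolmove mm [  0.4 -17.4  36.3] axis err deg (tool) [ 0.2 -0.1 -0. ]
```

Request:
apply_moves --rows '[{"x": 0,"y": -17,"z": 36,"ax": 0,"ay": 0,"az": 0,"gripper": 0},{"x": 0,"y": 0,"z": 0,"ax": 0,"ay": 0,"az": -7,"gripper": 0},{"x": 0,"y": 0,"z": 0,"ax": 0,"ay": 0,"az": -7,"gripper": 0},{"x": 0,"y": 0,"z": 0,"ax": 0,"ay": 0,"az": -7,"gripper": 0},{"x": 0,"y": 0,"z": 0,"ax": 0,"ay": 0,"az": -7,"gripper": 0}]'

```text
clock: 15.53
position: [0.5252, 0.04, 0.2905]
ee_rot: [0.418, 0.872, 0.151, 0.207]
ft_force: [-0.1, -0.2, 0.7]
grip_width: 1.0
grasp_force: 0.0
```

```bash
python3 -c "
from h import *
err(.2)"
```

```text
pos [0.5251848  0.04004009 0.29046442] j [-0.65 -0.37  0.39  2.07  0.22  0.91  0.33] f [-0.1 -0.2  0.7] tq [-0.14  0.55 -0.01] w 1.0
toolmove mm [ 2.5 -3.6  0.8] axis err deg (tool) [-0.1 -0.   0. ]
```

Request:
apply_moves --rows '[{"x": 0,"y": 0,"z": 0,"ax": 0,"ay": 0,"az": -7,"gripper": 0},{"x": 0,"y": 0,"z": 0,"ax": 0,"ay": 0,"az": -7,"gripper": 0},{"x": 0,"y": 0,"z": 0,"ax": 0,"ay": 0,"az": -7,"gripper": 0},{"x": 0,"y": 0,"z": 0,"ax": 0,"ay": 0,"az": -7,"gripper": 0},{"x": 0,"y": 0,"z": 0,"ax": 0,"ay": 0,"az": -7,"gripper": 0}]'

```text
clock: 15.95
position: [0.5252, 0.04, 0.2906]
ee_rot: [0.136, 0.957, 0.082, 0.243]
ft_force: [-0.7, 0.0, 0.4]
grip_width: 0.998
grasp_force: 0.0
```

Request:
apply_moves --rows '[{"x": 0,"y": 0,"z": 0,"ax": 0,"ay": 0,"az": -7,"gripper": 0},{"x": 0,"y": 0,"z": 0,"ax": 0,"ay": 0,"az": -7,"gripper": 0},{"x": 0,"y": 0,"z": 0,"ax": 0,"ay": 0,"az": -7,"gripper": 0},{"x": 0,"y": 0,"z": 0,"ax": 0,"ay": 0,"az": -7,"gripper": 0},{"x": 0,"y": 0,"z": 0,"ax": 0,"ay": 0,"az": -7,"gripper": 0}]'

```text
clock: 16.37
position: [0.5252, 0.04, 0.2907]
ee_rot: [-0.158, 0.954, 0.005, 0.257]
ft_force: [1.0, -0.3, -0.1]
grip_width: 1.003
grasp_force: 0.0
```

Request:
apply_moves --rows '[{"x": 0,"y": 0,"z": 0,"ax": 0,"ay": 0,"az": -7,"gripper": 0},{"x": 0,"y": 0,"z": 0,"ax": 0,"ay": 0,"az": -7,"gripper": 0},{"x": 0,"y": 0,"z": 0,"ax": 0,"ay": 0,"az": -7,"gripper": 0},{"x": 0,"y": 0,"z": 0,"ax": 0,"ay": 0,"az": -7,"gripper": 0},{"x": 0,"y": 0,"z": 0,"ax": 0,"ay": 0,"az": 0,"gripper": 0}]'

```text
clock: 16.78
position: [0.5252, 0.0401, 0.2907]
ee_rot: [-0.384, 0.887, -0.058, 0.25]
ft_force: [0.5, 0.2, 0.6]
grip_width: 0.996
grasp_force: 0.0
```

Run:
```python
from h import *
err(.11)
o=get_obs();p=o['position'];Rm=R.from_quat(o['ee_rot']).as_matrix();z=Rm[:,2]
yaw=.183;ex=np.array([np.cos(yaw),np.sin(yaw),0]);zs=-np.sin(.52)*ex+np.array([0,0,np.cos(.52)])
K=np.array([.6195,.058,.114])+.1505*zs
# candidate fingertip centre: tool-z bias (25mm behind) vs world z bias
look('n1.png',(190,95,290,195),(230,160,320,250),[K,p-.025*z,p+.013*0+[0,0,.024]-.001*z, p])
```

```text
pos [0.52520145 0.04009852 0.29072183] j [-0.96 -0.47  0.6   2.08  0.42  0.97  1.89] f [0.5 0.2 0.6] tq [-0.11  0.53 -0.03] w 0.996
toolmove mm [ 3.3  3.  91.1] axis err deg (tool) [ 0. -0.  0.]
```

View pics/n1.png

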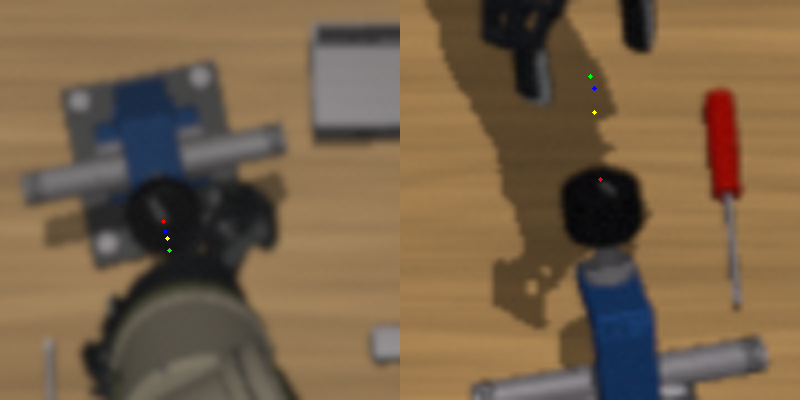

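The left crop shows the knob at (163,213). In the right crop the fingertips are at (540,100) and (640,48), with their midpoint at (590,74) on the green point, so the offset runs along the tool axis. The knob is centred at (602,207), in line with the axis. I descend.

Request:
apply_moves --newtons 45 --rows '[{"x": 3.3,"y": 3,"z": 15,"ax": 0,"ay": 0,"az": 0,"gripper": 0},{"x": 0,"y": 0,"z": 25,"ax": 0,"ay": 0,"az": 0,"gripper": 0},{"x": 0,"y": 0,"z": 25,"ax": 0,"ay": 0,"az": 0,"gripper": 0},{"x": 0,"y": 0,"z": 15,"ax": 0,"ay": 0,"az": 0,"gripper": 0},{"x": 0,"y": 0,"z": 0,"ax": 0,"ay": 0,"az": 0,"gripper": 0}]'

```text
clock: 17.3
position: [0.5597, 0.0469, 0.216]
ee_rot: [-0.38, 0.889, -0.057, 0.249]
ft_force: [-0.2, -0.5, -0.4]
grip_width: 1.001
grasp_force: 0.0
```

```bash
python3 -c "
from h import *
err(.11)"
```

```text
pos [0.55965386 0.04689143 0.21596185] j [-1.03 -0.32  0.76  2.13  0.37  0.75  1.93] f [-0.2 -0.5 -0.4] tq [-0.05  0.56 -0.01] w 1.001
toolmove mm [-1.8 -1.2  8.7] axis err deg (tool) [ 0.  -0.3  0. ]
```

Request:
apply_moves --rows '[{"x": -1.5,"y": -1,"z": 8,"ax": 0,"ay": 0,"az": 0,"gripper": 0},{"x": 0,"y": 0,"z": 0,"ax": 0,"ay": 0,"az": 0,"gripper": 0.3},{"x": 0,"y": 0,"z": 0,"ax": 0,"ay": 0,"az": 0,"gripper": 0.35},{"x": 0,"y": 0,"z": 0,"ax": 0,"ay": 0,"az": 0,"gripper": 0.4},{"x": 0,"y": 0,"z": 0,"ax": 0,"ay": 0,"az": 0,"gripper": 0.5}]'

```text
clock: 17.72
position: [0.5651, 0.049, 0.2134]
ee_rot: [-0.381, 0.888, -0.056, 0.251]
ft_force: [-14.1, -0.0, 10.0]
grip_width: 0.569
grasp_force: 43.7
```

```bash
python3 -c "
from h import *
err(.11)"
```

```text
pos [0.56513203 0.04900464 0.21339315] j [-1.05 -0.3   0.78  2.13  0.36  0.73  1.94] f [-14.1  -0.   10. ] tq [0.15 1.94 0.28] w 0.569
toolmove mm [1.9 0.1 3.6] axis err deg (tool) [0.1 0.1 0. ]
```

Request:
apply_moves --newtons 60 --rows '[{"x": 0,"y": 0,"z": 0,"ax": 0,"ay": 0,"az": 3,"gripper": 0.7},{"x": 0,"y": 0,"z": 0,"ax": 0,"ay": 0,"az": 7,"gripper": 0.7},{"x": 0,"y": 0,"z": 0,"ax": 0,"ay": 0,"az": 7,"gripper": 0.7},{"x": 0,"y": 0,"z": 0,"ax": 0,"ay": 0,"az": 7,"gripper": 0.7},{"x": 0,"y": 0,"z": 0,"ax": 0,"ay": 0,"az": 7,"gripper": 0.7}]'

```text
clock: 18.13
position: [0.5657, 0.0483, 0.2128]
ee_rot: [-0.127, 0.958, 0.013, 0.257]
ft_force: [12.7, 2.0, -12.1]
grip_width: 0.557
grasp_force: 64.4
```

```bash
python3 -c "
from h import *
err(.11)"
```

```text
pos [0.56570927 0.04831916 0.21284326] j [-0.93 -0.26  0.69  2.13  0.28  0.71  1.45] f [ 12.7   2.  -12.1] tq [-0.35 -0.77 -0.04] w 0.557
toolmove mm [ 1.7 -0.1  2.9] axis err deg (tool) [-0.   0.1 -0. ]
```

Request:
apply_moves --rows '[{"x": 0,"y": 0,"z": 0.8,"ax": 0,"ay": 0,"az": 7,"gripper": 0.7},{"x": 0,"y": 0,"z": 0.3,"ax": 0,"ay": 0,"az": 7,"gripper": 0.7},{"x": 0,"y": 0,"z": 0.3,"ax": 0,"ay": 0,"az": 7,"gripper": 0.7},{"x": 0,"y": 0,"z": 0.3,"ax": 0,"ay": 0,"az": 7,"gripper": 0.7},{"x": 0,"y": 0,"z": 0.3,"ax": 0,"ay": 0,"az": 7,"gripper": 0.7}]'

```text
clock: 18.55
position: [0.5666, 0.0475, 0.2114]
ee_rot: [0.167, 0.952, 0.09, 0.241]
ft_force: [-0.6, -4.2, 1.3]
grip_width: 0.561
grasp_force: 65.9
```

Request:
apply_moves --rows '[{"x": 0,"y": 0,"z": 0.3,"ax": 0,"ay": 0,"az": 7,"gripper": 0.7},{"x": 0,"y": 0,"z": 0.3,"ax": 0,"ay": 0,"az": 7,"gripper": 0.7},{"x": 0,"y": 0,"z": 0.3,"ax": 0,"ay": 0,"az": 7,"gripper": 0.7},{"x": 0,"y": 0,"z": 0.3,"ax": 0,"ay": 0,"az": 7,"gripper": 0.7},{"x": 0,"y": 0,"z": 0.3,"ax": 0,"ay": 0,"az": 7,"gripper": 0.7}]'

```text
clock: 18.97
position: [0.5668, 0.0468, 0.2097]
ee_rot: [0.446, 0.857, 0.157, 0.203]
ft_force: [-7.4, -7.6, 3.7]
grip_width: 0.562
grasp_force: 66.5
```

```bash
python3 -c "
from h import *
err(.11)"
```

```text
pos [0.56676836 0.04683888 0.20967335] j [-0.71 -0.2   0.51  2.12  0.16  0.69  0.32] f [-7.4 -7.6  3.7] tq [-1.57  1.43 -0.58] w 0.562
toolmove mm [ 1.6 -0.1 -0.2] axis err deg (tool) [-0.1  0.1  0. ]
```

Request:
apply_moves --rows '[{"x": 0,"y": 0,"z": 0.3,"ax": 0,"ay": 0,"az": 7,"gripper": 0.7},{"x": 0,"y": 0,"z": 0.3,"ax": 0,"ay": 0,"az": 7,"gripper": 0.7},{"x": 0,"y": 0,"z": 0.3,"ax": 0,"ay": 0,"az": 7,"gripper": 0.7},{"x": 0,"y": 0,"z": 0.3,"ax": 0,"ay": 0,"az": 7,"gripper": 0.7},{"x": 0,"y": 0,"z": 0.3,"ax": 0,"ay": 0,"az": 7,"gripper": 0.7}]'

```text
clock: 19.38
position: [0.5667, 0.0467, 0.2079]
ee_rot: [0.684, 0.684, 0.21, 0.146]
ft_force: [-14.9, -9.1, 8.8]
grip_width: 0.567
grasp_force: 67.2
```

Request:
apply_moves --rows '[{"x": 0,"y": 0,"z": 0.3,"ax": 0,"ay": 0,"az": 7,"gripper": 0.7},{"x": 0,"y": 0,"z": 0.3,"ax": 0,"ay": 0,"az": 7,"gripper": 0.7},{"x": 0,"y": 0,"z": 0.3,"ax": 0,"ay": 0,"az": 7,"gripper": 0.7},{"x": 0,"y": 0,"z": 0.3,"ax": 0,"ay": 0,"az": 7,"gripper": 0.7},{"x": 0,"y": 0,"z": 0.3,"ax": 0,"ay": 0,"az": 7,"gripper": 0.7}]'

```text
clock: 19.8
position: [0.5665, 0.0472, 0.2062]
ee_rot: [0.858, 0.447, 0.243, 0.075]
ft_force: [-22.1, -8.5, 10.1]
grip_width: 0.564
grasp_force: 67.8
```

```bash
python3 -c "
from h import *
err(.11)"
```

```text
pos [0.5665465  0.04716246 0.20616502] j [-0.53 -0.17  0.35  2.12  0.09  0.67 -0.84] f [-22.1  -8.5  10.1] tq [-1.37  3.47 -0.28] w 0.564
toolmove mm [ 1.5  0.  -3.2] axis err deg (tool) [-0.1  0.2 -0. ]
```

```bash
sed -i "s/    print('toolmove/    print('ftool',(Rm.T@o['ft_force']).round(1),'tqtool',(Rm.T@o['torque']).round(2))\n    print('toolmove/" h.py; python3 -c "
from h import *
err(.11)"
```

```text
pos [0.5665465  0.04716246 0.20616502] j [-0.53 -0.17  0.35  2.12  0.09  0.67 -0.84] f [-22.1  -8.5  10.1] tq [-1.37  3.47 -0.28] w 0.564
ftool [-14.   -7.6 -20.3] tqtool [ 2.02 -3.14 -0.12]
toolmove mm [ 1.5  0.  -3.2] axis err deg (tool) [-0.1  0.2 -0. ]
```

Request:
apply_moves --rows '[{"x": -0.8,"y": -0.4,"z": -0.4,"ax": 0,"ay": 0,"az": 7,"gripper": 0.7},{"x": 0,"y": 0,"z": 0.28,"ax": 0,"ay": 0,"az": 7,"gripper": 0.7},{"x": 0,"y": 0,"z": 0.28,"ax": 0,"ay": 0,"az": 7,"gripper": 0.7},{"x": 0,"y": 0,"z": 0.28,"ax": 0,"ay": 0,"az": 7,"gripper": 0.7},{"x": 0,"y": 0,"z": 0.28,"ax": 0,"ay": 0,"az": 7,"gripper": 0.7}]'

```text
clock: 20.22
position: [0.5665, 0.0481, 0.2048]
ee_rot: [0.952, 0.169, 0.255, -0.002]
ft_force: [-11.0, -2.6, 1.6]
grip_width: 0.559
grasp_force: 66.4
```

Request:
apply_moves --rows '[{"x": 0,"y": 0,"z": 0.28,"ax": 0,"ay": 0,"az": 7,"gripper": 0.7},{"x": 0,"y": 0,"z": 0.28,"ax": 0,"ay": 0,"az": 7,"gripper": 0.7},{"x": 0,"y": 0,"z": 0.28,"ax": 0,"ay": 0,"az": 7,"gripper": 0.7},{"x": 0,"y": 0,"z": 0.28,"ax": 0,"ay": 0,"az": 7,"gripper": 0.7},{"x": 0,"y": 0,"z": 0.28,"ax": 0,"ay": 0,"az": 7,"gripper": 0.7}]'

```text
clock: 20.63
position: [0.5672, 0.0492, 0.2037]
ee_rot: [0.959, -0.125, 0.243, -0.079]
ft_force: [-9.9, 1.5, 0.7]
grip_width: 0.562
grasp_force: 66.3
```

```bash
python3 -c "
from h import *
err(.11)"
```

```text
pos [0.56720331 0.04918409 0.2037373 ] j [-0.38 -0.15  0.21  2.11  0.04  0.66 -2.02] f [-9.9  1.5  0.7] tq [0.32 2.16 0.57] w 0.562
ftool [-8.5  0.4 -5.3] tqtool [-0.07 -2.26 -0.15]
toolmove mm [ 1.6  0.2 -5.8] axis err deg (tool) [ 0.   0.2 -0. ]
```

Request:
apply_moves --rows '[{"x": 0,"y": 0,"z": 0.28,"ax": 0,"ay": 0,"az": 7,"gripper": 0.7},{"x": 0,"y": 0,"z": 0.28,"ax": 0,"ay": 0,"az": 7,"gripper": 0.7},{"x": 0,"y": 0,"z": 0.28,"ax": 0,"ay": 0,"az": 7,"gripper": 0.7},{"x": 0,"y": 0,"z": 0,"ax": 0,"ay": 0,"az": 0,"gripper": 0.7}]'

```text
clock: 20.97
position: [0.5678, 0.0498, 0.2032]
ee_rot: [0.92, -0.298, 0.224, -0.122]
ft_force: [-9.0, 2.9, -0.1]
grip_width: 0.562
grasp_force: 66.2
```

```bash
python3 -c "
from h import *
err(.1)"
```

```text
pos [0.5678206  0.04977907 0.20316121] j [-0.34 -0.15  0.17  2.11  0.03  0.66 -2.38] f [-9.   2.9 -0.1] tq [0.77 1.93 0.5 ] w 0.562
ftool [-8.3  2.2 -4. ] tqtool [-0.44 -2.09  0.12]
toolmove mm [1.7 0.1 3.4] axis err deg (tool) [0.1 0.2 0. ]
```

Request:
apply_moves --rows '[{"x": 0,"y": 0,"z": 0,"ax": 0,"ay": 0,"az": 0,"gripper": 0.2},{"x": 0,"y": 0,"z": 0,"ax": 0,"ay": 0,"az": 0,"gripper": 0},{"x": 0,"y": 0,"z": 0,"ax": 0,"ay": 0,"az": 0,"gripper": 0},{"x": 0,"y": 0,"z": 0,"ax": 0,"ay": 0,"az": 0,"gripper": 0},{"x": 1.5,"y": 0,"z": 0,"ax": 0,"ay": 0,"az": -4,"gripper": 0}]'

```text
clock: 21.38
position: [0.5707, 0.048, 0.2048]
ee_rot: [0.93, -0.263, 0.231, -0.114]
ft_force: [-0.3, -0.6, -0.0]
grip_width: 0.998
grasp_force: 0.0
```

```bash
python3 -c "
from h import *
err(.1)"
```

```text
pos [0.57069131 0.04796948 0.20481173] j [-0.35 -0.14  0.18  2.11  0.03  0.66 -2.3 ] f [-0.3 -0.6 -0. ] tq [-0.1   0.53  0.01] w 0.998
ftool [ 0.1  0.6 -0.2] tqtool [-0.36 -0.4  -0.01]
toolmove mm [-2.1  0.5  3.6] axis err deg (tool) [-0. -0. -0.]
```

Request:
apply_moves --rows '[{"x": -2,"y": 0.5,"z": 0,"ax": 0,"ay": 0,"az": -7,"gripper": 0},{"x": 0,"y": 0,"z": 0,"ax": 0,"ay": 0,"az": -7,"gripper": 0},{"x": 0,"y": 0,"z": 0,"ax": 0,"ay": 0,"az": -7,"gripper": 0},{"x": 0,"y": 0,"z": 0,"ax": 0,"ay": 0,"az": -7,"gripper": 0},{"x": 0,"y": 0,"z": 0,"ax": 0,"ay": 0,"az": -7,"gripper": 0}]'

```text
clock: 21.8
position: [0.569, 0.0485, 0.2039]
ee_rot: [0.966, 0.032, 0.255, -0.038]
ft_force: [0.7, -0.2, -0.4]
grip_width: 1.0
grasp_force: 0.0
```

Request:
apply_moves --rows '[{"x": 0,"y": 0,"z": 0,"ax": 0,"ay": 0,"az": -7,"gripper": 0},{"x": 0,"y": 0,"z": 0,"ax": 0,"ay": 0,"az": -7,"gripper": 0},{"x": 0,"y": 0,"z": 0,"ax": 0,"ay": 0,"az": -7,"gripper": 0},{"x": 0,"y": 0,"z": 0,"ax": 0,"ay": 0,"az": -7,"gripper": 0},{"x": 0,"y": 0,"z": 0,"ax": 0,"ay": 0,"az": -7,"gripper": 0}]'

```text
clock: 22.22
position: [0.569, 0.0486, 0.2039]
ee_rot: [0.911, 0.321, 0.254, 0.04]
ft_force: [-0.4, 0.1, 0.3]
grip_width: 0.998
grasp_force: 0.0
```

Request:
apply_moves --rows '[{"x": 0,"y": 0,"z": 0,"ax": 0,"ay": 0,"az": -7,"gripper": 0},{"x": 0,"y": 0,"z": 0,"ax": 0,"ay": 0,"az": -7,"gripper": 0},{"x": 0,"y": 0,"z": 0,"ax": 0,"ay": 0,"az": -7,"gripper": 0},{"x": 0,"y": 0,"z": 0,"ax": 0,"ay": 0,"az": -7,"gripper": 0},{"x": 0,"y": 0,"z": 0,"ax": 0,"ay": 0,"az": -7,"gripper": 0}]'

```text
clock: 22.63
position: [0.5691, 0.0485, 0.2039]
ee_rot: [0.773, 0.58, 0.231, 0.115]
ft_force: [-0.1, -0.1, 0.4]
grip_width: 1.0
grasp_force: 0.0
```

Request:
apply_moves --rows '[{"x": 0,"y": 0,"z": 0,"ax": 0,"ay": 0,"az": -7,"gripper": 0},{"x": 0,"y": 0,"z": 0,"ax": 0,"ay": 0,"az": -7,"gripper": 0},{"x": 0,"y": 0,"z": 0,"ax": 0,"ay": 0,"az": -7,"gripper": 0},{"x": 0,"y": 0,"z": 0,"ax": 0,"ay": 0,"az": -7,"gripper": 0},{"x": 0,"y": 0,"z": 0,"ax": 0,"ay": 0,"az": -7,"gripper": 0}]'

```text
clock: 23.05
position: [0.5691, 0.0485, 0.2039]
ee_rot: [0.562, 0.786, 0.185, 0.179]
ft_force: [-0.7, -0.6, -0.2]
grip_width: 0.995
grasp_force: 0.0
```

Request:
apply_moves --rows '[{"x": 0,"y": 0,"z": 0,"ax": 0,"ay": 0,"az": -7,"gripper": 0},{"x": 0,"y": 0,"z": 0,"ax": 0,"ay": 0,"az": -7,"gripper": 0},{"x": 0,"y": 0,"z": 0,"ax": 0,"ay": 0,"az": -7,"gripper": 0},{"x": 0,"y": 0,"z": 0,"ax": 0,"ay": 0,"az": -7,"gripper": 0},{"x": 0,"y": 0,"z": 0,"ax": 0,"ay": 0,"az": -7,"gripper": 0}]'

```text
clock: 23.47
position: [0.5691, 0.0485, 0.2039]
ee_rot: [0.3, 0.919, 0.123, 0.226]
ft_force: [-1.8, -1.2, -0.0]
grip_width: 1.003
grasp_force: 0.0
```

Request:
apply_moves --rows '[{"x": 0,"y": 0,"z": 0,"ax": 0,"ay": 0,"az": -7,"gripper": 0},{"x": 0,"y": 0,"z": 0,"ax": 0,"ay": 0,"az": -7,"gripper": 0},{"x": 0,"y": 0,"z": 0,"ax": 0,"ay": 0,"az": -7,"gripper": 0},{"x": 0,"y": 0,"z": 0,"ax": 0,"ay": 0,"az": -7,"gripper": 0},{"x": 0,"y": 0,"z": 0,"ax": 0,"ay": 0,"az": -7,"gripper": 0}]'

```text
clock: 23.88
position: [0.5691, 0.0485, 0.2039]
ee_rot: [0.01, 0.966, 0.05, 0.253]
ft_force: [-0.6, -0.5, -0.3]
grip_width: 1.001
grasp_force: 0.0
```

Request:
apply_moves --rows '[{"x": 0,"y": 0,"z": 0,"ax": 0,"ay": 0,"az": -7,"gripper": 0},{"x": 0,"y": 0,"z": 0,"ax": 0,"ay": 0,"az": -7,"gripper": 0},{"x": 0,"y": 0,"z": 0,"ax": 0,"ay": 0,"az": -7,"gripper": 0},{"x": 0,"y": 0,"z": 0,"ax": 0,"ay": 0,"az": -7,"gripper": 0},{"x": 0,"y": 0,"z": 0,"ax": 0,"ay": 0,"az": 0,"gripper": 0}]'

```text
clock: 24.3
position: [0.569, 0.0486, 0.2039]
ee_rot: [-0.224, 0.94, -0.013, 0.257]
ft_force: [0.6, -1.2, -0.2]
grip_width: 1.004
grasp_force: 0.0
```

```bash
python3 -c "
from h import *
err(.0995)"
```

```text
pos [0.5690443  0.04858485 0.20390778] j [-0.95 -0.25  0.71  2.13  0.27  0.69  1.67] f [ 0.6 -1.2 -0.2] tq [-0.11  0.54  0.04] w 1.004
ftool [ 0.1 -1.3  0.4] tqtool [-0.17  0.53 -0.04]
toolmove mm [0.1 0.1 4. ] axis err deg (tool) [ 0.   0.1 -0. ]
```

Request:
apply_moves --newtons 60 --rows '[{"x": 0,"y": 0,"z": 2,"ax": 0,"ay": 0,"az": -7,"gripper": 0},{"x": 0,"y": 0,"z": 0,"ax": 0,"ay": 0,"az": -7,"gripper": 0},{"x": 0,"y": 0,"z": 0,"ax": 0,"ay": 0,"az": -7,"gripper": 0},{"x": 0,"y": 0,"z": 0,"ax": 0,"ay": 0,"az": 0,"gripper": 0.3},{"x": 0,"y": 0,"z": 0,"ax": 0,"ay": 0,"az": 0,"gripper": 0.4}]'

```text
clock: 24.72
position: [0.5699, 0.049, 0.202]
ee_rot: [-0.386, 0.886, -0.058, 0.251]
ft_force: [-0.3, -0.1, -0.4]
grip_width: 0.749
grasp_force: 0.0
```

Request:
apply_moves --rows '[{"x": 0,"y": 0,"z": 0,"ax": 0,"ay": 0,"az": 0,"gripper": 0.45},{"x": 0,"y": 0,"z": 0,"ax": 0,"ay": 0,"az": 0,"gripper": 0.7},{"x": 0,"y": 0,"z": -0.3,"ax": 0,"ay": 0,"az": 0,"gripper": 0.7}]'

```text
clock: 24.97
position: [0.5697, 0.0488, 0.2024]
ee_rot: [-0.387, 0.885, -0.058, 0.25]
ft_force: [-0.9, -0.6, 0.5]
grip_width: 0.564
grasp_force: 61.6
```

```bash
python3 -c "
from h import *
err(.0995)"
```

```text
pos [0.56966769 0.04878058 0.20236128] j [-1.02 -0.26  0.77  2.13  0.31  0.69  1.99] f [-0.9 -0.6  0.5] tq [ 0.03  0.56 -0.05] w 0.564
ftool [ 0.8 -0.  -1. ] tqtool [-0.4   0.39  0.11]
toolmove mm [-0.1 -0.   2.4] axis err deg (tool) [ 0.  0. -0.]
```

Well centred with no load. Second turning stroke.

Request:
apply_moves --rows '[{"x": 0,"y": 0,"z": 0.28,"ax": 0,"ay": 0,"az": 7,"gripper": 0.7},{"x": 0,"y": 0,"z": 0.28,"ax": 0,"ay": 0,"az": 7,"gripper": 0.7},{"x": 0,"y": 0,"z": 0.28,"ax": 0,"ay": 0,"az": 7,"gripper": 0.7},{"x": 0,"y": 0,"z": 0.28,"ax": 0,"ay": 0,"az": 7,"gripper": 0.7},{"x": 0,"y": 0,"z": 0.28,"ax": 0,"ay": 0,"az": 7,"gripper": 0.7}]'

```text
clock: 25.38
position: [0.5704, 0.049, 0.201]
ee_rot: [-0.1, 0.961, 0.02, 0.256]
ft_force: [-5.3, 0.9, 5.4]
grip_width: 0.564
grasp_force: 62.4
```

Request:
apply_moves --rows '[{"x": 0,"y": 0,"z": 0.28,"ax": 0,"ay": 0,"az": 7,"gripper": 0.7},{"x": 0,"y": 0,"z": 0.28,"ax": 0,"ay": 0,"az": 7,"gripper": 0.7},{"x": 0,"y": 0,"z": 0.28,"ax": 0,"ay": 0,"az": 7,"gripper": 0.7},{"x": 0,"y": 0,"z": 0.28,"ax": 0,"ay": 0,"az": 7,"gripper": 0.7},{"x": 0,"y": 0,"z": 0.28,"ax": 0,"ay": 0,"az": 7,"gripper": 0.7}]'

```text
clock: 25.8
position: [0.571, 0.0492, 0.1998]
ee_rot: [0.193, 0.947, 0.097, 0.238]
ft_force: [-5.0, 0.3, 5.3]
grip_width: 0.565
grasp_force: 62.5
```

Request:
apply_moves --rows '[{"x": 0,"y": 0,"z": 0.28,"ax": 0,"ay": 0,"az": 7,"gripper": 0.7},{"x": 0,"y": 0,"z": 0.28,"ax": 0,"ay": 0,"az": 7,"gripper": 0.7},{"x": 0,"y": 0,"z": 0.28,"ax": 0,"ay": 0,"az": 7,"gripper": 0.7},{"x": 0,"y": 0,"z": 0.28,"ax": 0,"ay": 0,"az": 7,"gripper": 0.7},{"x": 0,"y": 0,"z": 0.28,"ax": 0,"ay": 0,"az": 7,"gripper": 0.7}]'

```text
clock: 26.22
position: [0.5718, 0.0494, 0.1987]
ee_rot: [0.469, 0.845, 0.164, 0.198]
ft_force: [-4.3, 0.8, 5.1]
grip_width: 0.564
grasp_force: 62.5
```

```bash
python3 -c "
from h import *
err(.0995)"
```

```text
pos [0.57178377 0.04938384 0.19866181] j [-0.7  -0.17  0.5   2.12  0.14  0.65  0.29] f [-4.3  0.8  5.1] tq [0.01 0.87 0.27] w 0.564
ftool [ 1.8 -0.4 -6.5] tqtool [ 0.69  0.57 -0.15]
toolmove mm [-0.2 -0.1 -1.9] axis err deg (tool) [ 0. -0. -0.]
```

Request:
apply_moves --rows '[{"x": 0,"y": 0,"z": 0.28,"ax": 0,"ay": 0,"az": 7,"gripper": 0.7},{"x": 0,"y": 0,"z": 0.28,"ax": 0,"ay": 0,"az": 7,"gripper": 0.7},{"x": 0,"y": 0,"z": 0.28,"ax": 0,"ay": 0,"az": 7,"gripper": 0.7},{"x": 0,"y": 0,"z": 0.28,"ax": 0,"ay": 0,"az": 7,"gripper": 0.7},{"x": 0,"y": 0,"z": 0.28,"ax": 0,"ay": 0,"az": 7,"gripper": 0.7}]'

```text
clock: 26.63
position: [0.5725, 0.0495, 0.1975]
ee_rot: [0.701, 0.665, 0.216, 0.14]
ft_force: [-4.0, 0.8, 3.1]
grip_width: 0.563
grasp_force: 62.4
```

Request:
apply_moves --rows '[{"x": 0,"y": 0,"z": 0.28,"ax": 0,"ay": 0,"az": 7,"gripper": 0.7},{"x": 0,"y": 0,"z": 0.28,"ax": 0,"ay": 0,"az": 7,"gripper": 0.7},{"x": 0,"y": 0,"z": 0.28,"ax": 0,"ay": 0,"az": 7,"gripper": 0.7},{"x": 0,"y": 0,"z": 0.28,"ax": 0,"ay": 0,"az": 7,"gripper": 0.7},{"x": 0,"y": 0,"z": 0.28,"ax": 0,"ay": 0,"az": 7,"gripper": 0.7}]'

```text
clock: 27.05
position: [0.5733, 0.0496, 0.1963]
ee_rot: [0.869, 0.423, 0.248, 0.069]
ft_force: [-2.9, 0.0, 3.9]
grip_width: 0.563
grasp_force: 62.4
```

```bash
python3 -c "
from h import *
err(.0995)"
```

```text
pos [0.57325117 0.04961315 0.19627016] j [-0.53 -0.15  0.35  2.12  0.07  0.64 -0.88] f [-2.9  0.   3.9] tq [0.03 0.72 0.26] w 0.563
ftool [-0.1 -0.8 -4.8] tqtool [ 0.66 -0.35 -0.14]
toolmove mm [-0.2  0.1 -4.7] axis err deg (tool) [ 0. -0. -0.]
```

Request:
apply_moves --rows '[{"x": 0,"y": 0,"z": 0.28,"ax": 0,"ay": 0,"az": 7,"gripper": 0.7},{"x": 0,"y": 0,"z": 0.28,"ax": 0,"ay": 0,"az": 7,"gripper": 0.7},{"x": 0,"y": 0,"z": 0.28,"ax": 0,"ay": 0,"az": 7,"gripper": 0.7}]'

```text
clock: 27.3
position: [0.5737, 0.0497, 0.1956]
ee_rot: [0.931, 0.258, 0.256, 0.022]
ft_force: [-2.4, 0.1, 4.2]
grip_width: 0.563
grasp_force: 62.4
```

```bash
python3 -c "
from h import *
err(.0995)"
```

```text
pos [0.57369973 0.0496759  0.19557166] j [-0.49 -0.14  0.31  2.12  0.06  0.64 -1.24] f [-2.4  0.1  4.2] tq [0.01 0.65 0.24] w 0.563
ftool [ 0.2 -0.5 -4.8] tqtool [ 0.44 -0.51 -0.14]
toolmove mm [-0.2  0.1 -5.6] axis err deg (tool) [-0. -0.  0.]
```

Request:
apply_moves --rows '[{"x": 0,"y": 0,"z": 0.28,"ax": 0,"ay": 0,"az": 7,"gripper": 0.7},{"x": 0,"y": 0,"z": 0.28,"ax": 0,"ay": 0,"az": 7,"gripper": 0.7},{"x": 0,"y": 0,"z": 0.28,"ax": 0,"ay": 0,"az": 7,"gripper": 0.7}]'

```text
clock: 27.55
position: [0.5745, 0.0498, 0.1952]
ee_rot: [0.962, 0.084, 0.257, -0.025]
ft_force: [13.4, 1.9, 6.4]
grip_width: 0.565
grasp_force: 62.0
```

```bash
python3 -c "
from h import *
err(.0995)"
```

```text
pos [0.57449391 0.04975197 0.19524929] j [-0.45 -0.13  0.28  2.12  0.05  0.63 -1.6 ] f [13.4  1.9  6.4] tq [-0.25 -2.58  0.58] w 0.565
ftool [14.9  0.5  1.2] tqtool [-0.31  2.5  -0.86]
toolmove mm [-0.7  0.1 -6.3] axis err deg (tool) [-0.  -0.1  0. ]
```

Request:
apply_moves --rows '[{"x": 0,"y": 0,"z": 0.28,"ax": 0,"ay": 0,"az": 7,"gripper": 0.7},{"x": 0,"y": 0,"z": 0.28,"ax": 0,"ay": 0,"az": 7,"gripper": 0.7}]'

```text
clock: 27.72
position: [0.5747, 0.0496, 0.1949]
ee_rot: [0.966, -0.033, 0.252, -0.055]
ft_force: [4.1, -6.8, 10.7]
grip_width: 0.567
grasp_force: 64.9
```

```bash
python3 -c "
from h import *
err(.0995)"
```

```text
pos [0.57474372 0.04964685 0.19494775] j [-0.42 -0.13  0.25  2.11  0.04  0.63 -1.83] f [ 4.1 -6.8 10.7] tq [-1.76 -2.06 -0.69] w 0.567
ftool [ 9.4  5.2 -7.9] tqtool [-1.68  2.19 -0.45]
toolmove mm [-0.7  0.1 -6.6] axis err deg (tool) [-0.  -0.1 -0. ]
```

The torque jumped to about 0.9 N m, so the stop is reached. I release, withdraw along the axis and check.

Request:
apply_moves --rows '[{"x": 0,"y": 0,"z": 0,"ax": 0,"ay": 0,"az": 0,"gripper": 0.2},{"x": 0,"y": 0,"z": 0,"ax": 0,"ay": 0,"az": 0,"gripper": 0},{"x": 0,"y": 0,"z": 0,"ax": 0,"ay": 0,"az": 0,"gripper": 0},{"x": 0,"y": 0,"z": 0,"ax": 0,"ay": 0,"az": 0,"gripper": 0},{"x": 0,"y": 0,"z": -15,"ax": 0,"ay": 0,"az": 0,"gripper": 0}]'

```text
clock: 28.13
position: [0.566, 0.0483, 0.2045]
ee_rot: [0.966, -0.029, 0.249, -0.054]
ft_force: [-0.6, 0.5, -1.1]
grip_width: 1.003
grasp_force: 0.0
```

Request:
apply_moves --rows '[{"x": 0,"y": 0,"z": -35,"ax": 0,"ay": 0,"az": 0,"gripper": 0},{"x": 0,"y": 0,"z": -35,"ax": 0,"ay": 0,"az": 0,"gripper": 0},{"x": 0,"y": 0,"z": -35,"ax": 0,"ay": 0,"az": 0,"gripper": 0},{"x": 0,"y": 0,"z": -35,"ax": 0,"ay": 0,"az": 0,"gripper": 0},{"x": 0,"y": 0,"z": 0,"ax": 0,"ay": 0,"az": 0,"gripper": 0}]'

```text
clock: 28.55
position: [0.4986, 0.0354, 0.3359]
ee_rot: [0.965, -0.029, 0.256, -0.056]
ft_force: [1.2, -0.2, 0.7]
grip_width: 1.002
grasp_force: 0.0
```

Run:
```python
from h import *
err(.2)
yaw=.183;ex=np.array([np.cos(yaw),np.sin(yaw),0]);ey=np.array([-ex[1],ex[0],0]);zs=-np.sin(.52)*ex+np.array([0,0,np.cos(.52)])
S=np.array([.6195,.058,.114])
P=[S+.1*ey,S-.1*ey,S+(.152-.0231*.95)*zs,S+.152*zs]
a,b=look('z1.png',(190,95,270,175),(235,190,325,280),P)
```

```text
pos [0.49855221 0.03536251 0.33586854] j [-0.4  -0.42  0.18  2.03  0.11  0.99 -1.88] f [ 1.2 -0.2  0.7] tq [-0.11  0.43 -0.02] w 1.002
ftool [ 1.4  0.  -0.1] tqtool [-0.14 -0.42  0.01]
toolmove mm [-3.9  0.8 53.6] axis err deg (tool) [-0.2 -0.5 -0. ]
```

View pics/z1.png

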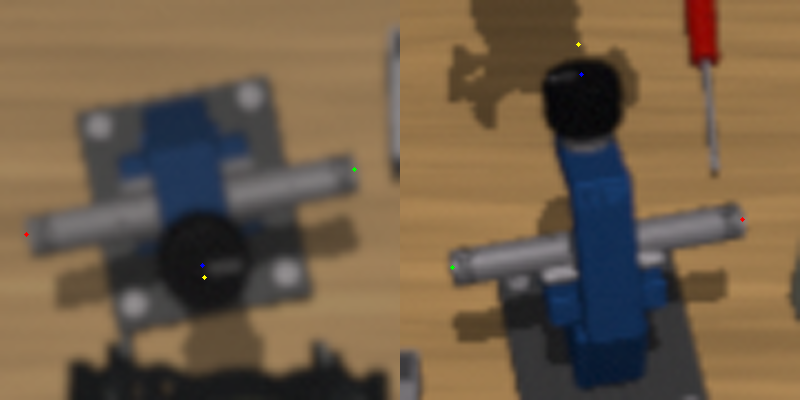

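The left crop shows the conduit across the vee, with ends at (38,235) and (347,172), and the knob at (203,260) with the gripper clear of it. In the right crop the knob at (583,98) sits close above the upper arm, and its top is near the point predicted for 9.5 rad at (581,74). I check the height numerically.

Run:
```python
from h import *
import pickle;a0,b0=pickle.load(open('c0.pkl','rb'))
a=cam('scene');b=cam('top')
yaw=.183;ex=np.array([np.cos(yaw),np.sin(yaw),0]);zs=-np.sin(.52)*ex+np.array([0,0,np.cos(.52)]);S=np.array([.6195,.058,.114])
def cen(c,roi):
    x0,y0,x1,y1=roi;g=c['color'][y0:y1,x0:x1].max(2)<50; m=g.astype(np.uint8); n,l,s,ce=cv2.connectedComponentsWithStats(m); i=1+np.argmax(s[1:,4]);return ce[i]+[x0,y0],s[i]
for n,c,roi in(('s0',a0,(260,194,290,220)),('s1',a,(262,198,292,226)),('t0',b0,(215,130,245,165)),('t1',b,(215,130,245,160))):
    q,s=cen(c,roi);print(n,q.round(2),s)
K=lambda th:S+(.134-.00231*th)*zs
for th in(0,.5,1,1.5,8,8.5,9,9.5):print(th,proj(a,K(th)).round(2),proj(b,K(th)).round(2))
```

```text
s0 [275.02 206.36] [  7   4  17  18 259]
s1 [275.61 212.31] [  5   5  18  21 281]
t0 [230.79 148.22] [  4   9  24  20 327]
t1 [230.09 146.71] [  0   7  30  21 389]
0 [275.7  205.51] [230.58 148.6 ]
0.5 [275.73 205.87] [230.56 148.47]
1 [275.77 206.22] [230.54 148.35]
1.5 [275.8  206.57] [230.51 148.22]
8 [276.25 211.13] [230.22 146.62]
8.5 [276.29 211.48] [230.19 146.5 ]
9 [276.32 211.83] [230.17 146.38]
9.5 [276.36 212.17] [230.15 146.25]
```

The scene view gives θ₀ ≈ 1.2 and about 9.5 rad now, which agrees with the stop that was felt. I hand in.

```bash
python3 -c "
from workcell import *
print(hand_in())"
```

```text
the job is handed in; nothing more can be done
None
```

The conduit is clamped in the blue clamp's vee, centred within a few millimetres. The knob is screwed down to its stop at about 9.5 rad, everything is released, and I handed the job in after about 29 s.

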